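Close a split stick mould and lock it with its draw latch

ROBOT

A 6-joint arm with a two-finger parallel gripper is mounted at the origin on a cart in front of the work surface, level with it; the furniture and walls round the work are solid. World frame = base frame: x ahead of the robot, y to its left, z up, the work surface at z = 0. Lengths are in mm, angles in rad, forces in N, time in s.
With the tool pointing down it reaches from about 300 to 750 mm from the base axis. Payload 8.5 kg.
Tool frame: the origin (TCP) lies at the very end of the fingers, on their centre line; the grasp point (between the pads) lies 19 mm behind it; z points along the fingers, y is the line along which they close (so a half turn about z gives the same grasp; the last joint's range is limited). The gripper opens to 88 mm and grips with 3 to 60 N. Pads are 18 mm wide; open, the fingers measure 123 mm over their backs; the gripper's body (75 mm by 187 mm) begins 45 mm behind the grasp point.
Start: joints at [-1.435, 0.381, 1.297, -0, 1.464, -0.215], TCP at [189.001, -516.487, 238.748] pointing down, gripper open.
Joint ranges: [-3.11, 3.11], [-0.89, 2.33], [0.22, 2.48], [-1.42, 4.56], [0.17, 2.85], [-2.88, 2.88]. Speed limits (rad/s): [2.39, 2.39, 3.14, 3.14, 3.14, 3.14].

INTERFACE

Orientations are given as a unit quaternion [w, x, y, z].
In Python, from cell import robot, vision gives the robot as it stands.
- The arm moves only by the tool step_arm, never from a script. Its argument "plan" is a list of rows, each a list of 7 numbers: the turn, a rotation vector about the tool's x, y, z in rad, then the shift along the tool's x, y, z in mm, then the finger opening in mm, from 0 to 88.1. In form: [[rx, ry, rz, dx, dy, dz, claw], ...]. A call has exactly 5 rows; each row is the pose to reach, as a shift and turn from the pose commanded when the call began, along the tool's axes at that moment; what a row does not reach only later rows make up. A row lasts 1/10 s, in which the tool goes at most 50 mm and 8.59 degrees, less where a joint would pass 70% of its speed; a pose out of reach is approached as far as the arm can. A call with a gripper value outside its range is refused whole. The fingers move at their own pace and stop on an object; the grip force is fixed at half the most. Time passes only in rows, so rows that repeat a pose let the fingers close, or fill a call up. It gives the time, the measured TCP pose, the force, the opening and the grip force at its end, in the units of the state.
- robot.get_obs(): the state, without advancing time (a new reading comes with each control period).
- vision.grab_frame(name): name is "scene" or "top" or "wrist"; returns the picture (480x640x3 uint8, red, green, blue); there is no depth.
- vision.camera_info(name): a dict with "fovy" (degrees; the focal length in pixels is half the picture's height over the tangent of half this angle, whatever the lens; pixels are square), "cx", "cy" (the principal point, pixels), "R" (3x3) and "t" (3): a world point X has camera coordinates R X + t; the wrist camera has in their place "tool_from_camera" (4x4, takes a point from camera to tool coordinates, whose origin is the TCP and whose axes are the flange's). Camera axes: x right, y down, z forward; pixel columns grow to the right and rows downward; lengths in mm; the calibration is good to about 2 mm. A picture is of the moment at which its call begins: read the wrist's pose just before it. camera_info takes no time and is no camera call.
- robot.sign_off(): hands the job in; it is judged then, once.
The state is a dict: "clock": time; "q": joint angles; "qvel": joint speeds; "joint_torque": joint torques, N m; "eef_pos": TCP position; "tcp_rot": TCP orientation; "contact_force": force on the tool from outside, world axes, zero at the start; "moment": the same for the moment, N m; "opening": finger opening in mm; "finger_force": force on a finger pad.
Only numpy, scipy, OpenCV 4.12 (cv2) and the standard library are available. Lean on these libraries where they do the work, as an engineer would, in place of code of your own. Each camera call takes 0.05 s, during which the arm holds its last target. There are 200 camera calls.

TASK

Close the two-part aluminium mould ready for the next fill: stand up the loose half that lies on its back on the bench, set it on the base plate between the guide rails with its cavities against the fixed half, hook the latch's wire loop under the nose of the keeper on top of the loose half, then swing the lever over and press it down until it snaps fully home, so that the loop pulls the halves tight together. Leave the beaker, the gel jar and the dropper bottle where they stand.

Things in the scene. Friction and masses are not known exactly. Their poses are not given: they have to be found in the camera images.
- mould: Fixed part of the mould. Origin on the bench, on the parting plane, midway; x runs from the parting plane into the fixed half, z up. Dark steel base plate 158 x 108 x 10 mm (x -74 to 84). On it the fixed half, an aluminium block x 0 to 76, y -32 to 32, z 10 to 94 mm, with two stick cavities in its face at x = 0. The loose half belongs at x -36 to 0 mm, its foot on the plate (z = 10 mm).
- mould_face (a point): Top middle of the fixed half's parting face (mould frame x 0, y 0, z 94 mm). At both sides (y 21 to 32 mm either way) lugs 5 mm thick carry the parting face 14 mm higher, on both halves, so that it reaches above the latch's line of pull. The draw latch sits on top of this block, y = 0, its pivots parallel to the mould's y.
- rail_mouth (a point): Mid-point of the mouth of the two steel guide rails (mould frame x -66, y 0, z 10 mm, on the plate). Rails: 70 mm apart inside, 8 mm thick, up to z 30 mm, parallel from x -43 to +45 mm; from x -43 back to -66 mm they flare to about 78 mm apart.
- half: Loose half, aluminium block 84 x 64 x 36 mm, about 0.34 kg, at first lying on its back, cavities up. Origin: middle of its back face (underside as it lies). x to the mould's top (-42 to 42 mm), y across (-32 to 32, the width to grip), z out of the parting face (0 to 36). In the mould x points up and z along the mould's x. It also stands safely alone on the bench on its foot (x = -42).
- half_face (a point): On the loose half: top middle of its parting face (half frame x 42, y 0, z 36 mm). It meets mould_face when the mould is closed.
- keeper_seat (a point): Centre of the loop's cross-bar when hooked (half frame x 50.5, y 0, z 17.5 mm; 8.5 mm above the block's top). Steel keeper on the top end: flange 5 mm high, 24 mm wide; stem y -6 to 6, z 20 to 27; nose from the stem back to z 14 mm, top 22 mm above the block, lip 15 mm above it. The slot opens to the back (towards z = 0): the bar goes down behind the nose, then in under it, against the stem.
- lever (a joint): Latch lever, rad. 0 = closed, flat over the fixed half along the mould's +x; grows as it swings up and over towards the loose half (1.57 = straight up), stop 2.7. Friction 0.035 N m: stays where left. With the loop hooked, the spring resists closing (3 to 4 N at its end) until about 0.5 rad, then it snaps over centre and stays.
- lever_pivot (a point): Axis of the lever (mould frame x 30, y 0, z 111 mm).
- lever_tip (a point): Upper side of the lever's curled-up free end, 60 mm from the pivot (closed: mould frame x 90, z 118 mm). The lever is a steel plate 19 mm wide, 3 mm thick; closed, its upper face lies 6 mm above the pivot.
- link (a joint): Swing of the loop about its pin, rad, relative to the lever: 0 = folded back along the lever, grows as it swings over to the loose half (about 3.1 when latched), range 0 to 3.9. Free: unheld, the loop falls to the side it leans to.
- loop_pin (a point): Pin joining loop and lever, 15 mm from lever_pivot (closed: mould frame x 43.6, z 104.7 mm; over centre at lever 0.44 rad). Pulling the loop towards the loose half drags the lever up and over with it.
- loop (a joint): Stretch of the sprung loop along its length, m: 0 relaxed, at most 0.012; 4.5 N per mm. About 4 mm when latched.
- loop_bar (a point): Centre of the loop's cross-bar, 57 mm from loop_pin (plus stretch). Round steel bar, 5 mm thick, 38 mm long, parallel to the mould's y; take it by its two ends or across its thickness. The loop's arms, 27 mm apart, pass either side of lever and keeper. At the start it lies folded back along the half-raised lever.
- beaker: Small glass beaker, 71 x 74 x 85 mm, a bystander; origin at its underside.
- gel: Gel jar with white ribbed lid, 50 x 50 x 66 mm, a bystander; origin at its underside.
- dropper: Amber dropper bottle with red bulb, 27 x 27 x 91 mm, a bystander; origin at its underside.
Not all that is in view belongs to the job. What is shaped like the half but red is not meant.

How it is judged:
By the outcome, as a careful person would: the job done as asked, in the order asked, and still so for the second after the job is handed in, with the robot touching nothing.
It also fails if it takes over 67 s, if anything falls off the work surface, if the arm or the gripper's body presses on something with over 40 N, if the wrist force passes 120 N, or if a joint passes its speed limit or range.

## Working session

There is one attempt and no reset: what is moved stays moved. The work goes in short steps, Python scripts to look and compute and a tool call to move; the robot and the scene stay as the last step left them, time stands still between calls to the robot, and variables do not carry over. Pictures are saved under pics/ and viewed, at most 10 in all, crops included, and the job is handed in when it is done.

Besides the shell and the picture viewer there is one more tool, called after "Request:" by a JSON object that holds its "op" and its "data". step_arm: Moves the arm, as the interface text tells. Its arguments: {"type":"object","properties":{"plan":{"type":"array","items":{"type":"array","items":{"type":"number"}}}},"required":["plan"]}

```bash
ls; mkdir -p pics; python3 - <<'E'
from cell import robot, vision
import cv2, numpy as np
o=robot.get_obs(); print({k:np.round(v,3) for k,v in o.items()})
for n in ("scene","top"):
    im=vision.grab_frame(n); cv2.imwrite(f"pics/{n}0.png",im[:,:,::-1]); 
for n in ("scene","top","wrist"):
    print(n,{k:np.round(v,4).tolist() for k,v in vision.camera_info(n).items() if not isinstance(v,str)})
E
```

```text
pics
{'clock': np.float64(0.0), 'q': array([-1.435,  0.381,  1.298,  0.   ,  1.464, -0.215]), 'qvel': array([-0.   , -0.002,  0.001,  0.001, -0.   ,  0.   ]), 'joint_torque': array([-1.0000e-03, -4.3793e+01, -2.2456e+01,  7.1000e-02,  3.5000e-02,
       -0.0000e+00]), 'eef_pos': array([ 188.954, -516.223,  238.147]), 'tcp_rot': array([-0.001,  0.985,  0.174,  0.   ]), 'contact_force': array([-0.153, -0.193,  0.745]), 'moment': array([0.037, 0.008, 0.002]), 'finger_force': np.float64(0.0), 'opening': np.float64(88.199)}
scene {'fovy': 54.649, 'cx': 312.5134, 'cy': 238.1541, 'R': [[-0.4985, -0.8669, 0.0068], [-0.6391, 0.3622, -0.6785], [0.5858, -0.3426, -0.7345]], 't': [308.3095, 440.7812, 831.8349]}
top {'fovy': 57.1442, 'cx': 314.3391, 'cy': 238.428, 'R': [[-0.0239, -0.9997, -0.0076], [-0.9899, 0.0248, -0.1395], [0.1397, 0.0042, -0.9902]], 't': [47.3578, 593.1129, 1139.898]}
wrist {'fovy': 68.6478, 'cx': 323.1486, 'cy': 236.5714, 'tool_from_camera': [[0.0002, -0.9668, -0.2556, 65.1192], [1.0, 0.0002, -0.0, -1.0743], [0.0001, -0.2556, 0.9668, -145.2873], [0.0, 0.0, 0.0, 1.0]]}
```

View pics/scene0.png

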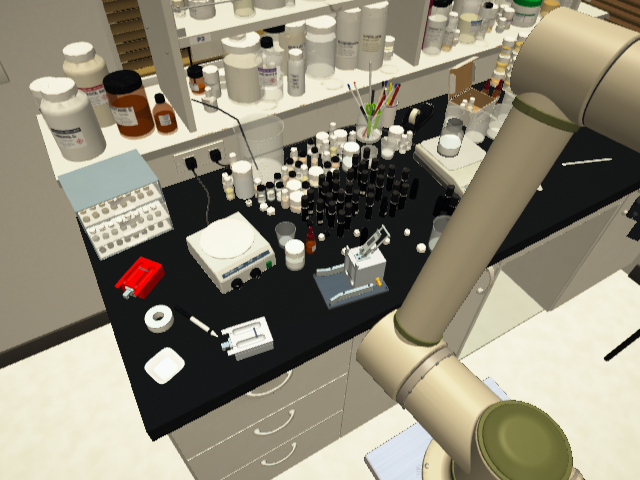

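View pics/top0.png

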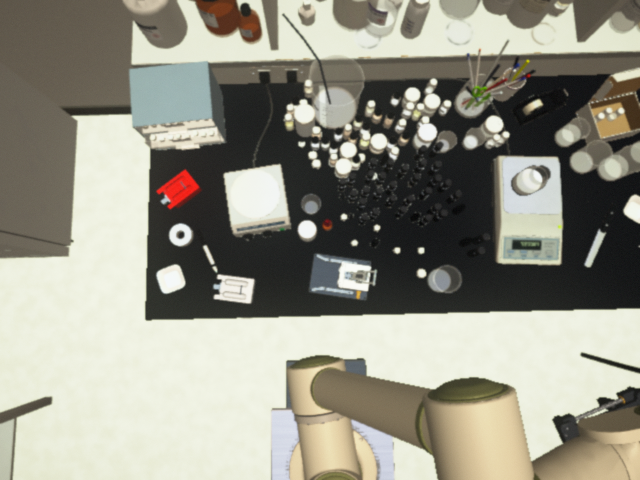

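The loose half candidates in the top view are the grey aluminium block at (234,289) and the red look-alike at (178,190). The grey one fits, since red is excluded. The mould is at (345,277), with its rail mouth to the left (+y). I'll confirm this in one composite of enlarged crops.

```bash
python3 - <<'E'
import cv2, numpy as np
t=cv2.imread("pics/top0.png"); s=cv2.imread("pics/scene0.png")
def c(im,x,y,w): return cv2.resize(im[y:y+w*3//4,x:x+w],(400,300),interpolation=cv2.INTER_CUBIC)
cv2.imwrite("pics/c0.png",np.vstack([np.hstack([c(t,200,262,80),c(t,303,245,80)]),np.hstack([c(s,210,308,80),c(s,308,222,100)])]))
E
```

```text
(no output)
```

View pics/c0.png

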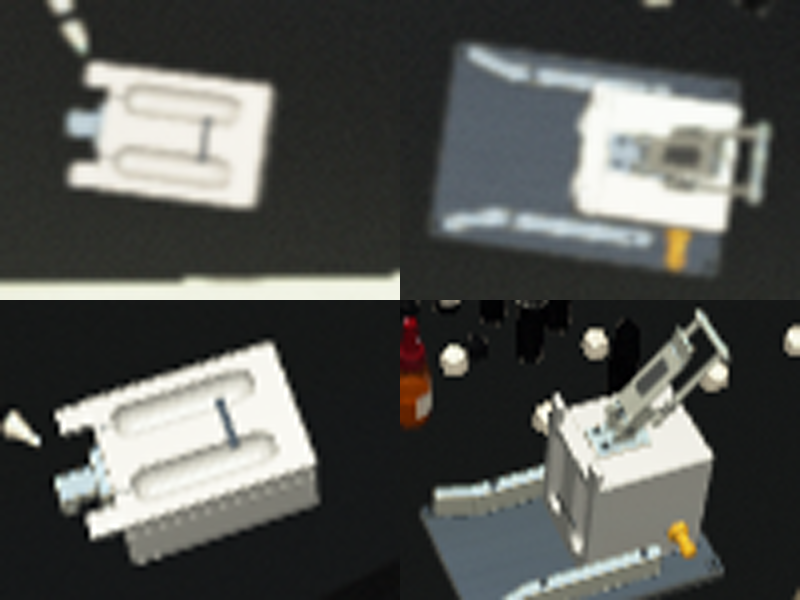

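The crops confirm it: the grey block lies cavities up with its keeper to the left (+y). Its face corners in the top crop are (88,63), (272,84), (260,208) and (68,186). The plate corners are (58,42), (340,78), (318,275) and (32,236). The lever leans up to the right, with the loop folded along it.

```bash
cat > h.py <<'E'
import numpy as np, cv2
from scipy.spatial.transform import Rotation as Ro
from cell import robot, vision
def cam(n, obs=None):
    c=vision.camera_info(n); f=240/np.tan(np.radians(c["fovy"])/2)
    if n=="wrist":
        T=np.array(c["tool_from_camera"]); W=np.eye(4)
        W[:3,:3]=Rot(obs).as_matrix(); W[:3,3]=obs["eef_pos"]; M=np.linalg.inv(W@T); R,t=M[:3,:3],M[:3,3]
    else: R,t=np.array(c["R"]),np.array(c["t"])
    return f,c["cx"],c["cy"],R,t
def Rot(o): w,x,y,z=o["tcp_rot"]; return Ro.from_quat([x,y,z,w])
def onz(C,uv,z):
    f,cx,cy,R,t=C; d=R.T@np.array([(uv[0]-cx)/f,(uv[1]-cy)/f,1]); o=-R.T@t
    return o+d*(z-o[2])/d[2]
def proj(C,X):
    f,cx,cy,R,t=C; p=np.atleast_2d(X)@R.T+t; return np.c_[f*p[:,0]/p[:,2]+cx,f*p[:,1]/p[:,2]+cy]
def tool(o,R,p):
    "row (rotvec, shift) from the present pose to world pose R,p"
    A=Rot(o); return np.round(np.r_[(A.inv()*R).as_rotvec(),A.inv().apply(np.array(p)-o["eef_pos"])],3)
E
python3 - <<'E'
from h import *
T=cam("top")
for nm,z,off,P in (("half",36,(200,262),[(88,63),(272,84),(260,208),(68,186)]),("plate",10,(303,245),[(58,42),(340,78),(318,275),(32,236)])):
    Q=np.array([onz(T,(off[0]+u/5-.4,off[1]+v/5-.4),z) for u,v in P]); print(nm,Q.round(1).tolist())
    print(" centre",Q.mean(0).round(1),"sides",[round(float(np.linalg.norm(Q[i]-Q[i-1])),1) for i in range(4)])
    d=(Q[1]+Q[2]-Q[0]-Q[3]); print(" yaw of left->right",np.arctan2(d[1],d[0]))
S=cam("scene")
print("scene half px",proj(S,np.array([onz(T,(200+u/5-.4,262+v/5-.4),36) for u,v in [(88,63),(272,84),(260,208),(68,186)]])).round(1).tolist())
E
```

```text
half [[505.0, 294.3, 36.0], [491.4, 196.1, 36.0], [426.2, 202.7, 36.0], [440.2, 304.5, 36.0]]
 centre [465.7 249.4  36. ] sides [65.6, 99.2, 65.5, 102.7]
 yaw of left->right -1.7076283279437103
plate [[558.3, 34.3, 10.0], [534.7, -119.3, 10.0], [428.4, -103.0, 10.0], [453.0, 50.9, 10.0]]
 centre [493.6 -34.3  10. ] sides [106.5, 155.4, 107.5, 155.8]
 yaw of left->right -1.7262982933746973
scene half px [[220.4, 331.1], [264.3, 316.6], [275.0, 340.6], [227.8, 357.0]]
```

Sizes agree: the half measures 65 × ~99 mm with its lugs, and the plate 107 × 156 mm. The half's centre is at about (464,241) and the mould origin at about (494,-29), with mould x along -y. I'll move to hover over the half.

Request:
{"op": "step_arm", "data": {"plan": [[0, 0, -0.72, 160, -192, -25, 88], [0, 0, -0.72, 160, -192, -25, 88], [0, 0, -0.72, 160, -192, -25, 88], [0, 0, -0.72, 160, -192, -25, 88], [0, 0, -0.72, 160, -192, -25, 88]]}}

```text
clock: 0.6
eef_pos: [273.0, -280.3, 263.6]
tcp_rot: [-0.0, 0.859, 0.512, 0.0]
contact_force: [1.6, -1.0, -0.6]
opening: 88.1
finger_force: 0.0
```

Request:
{"op": "step_arm", "data": {"plan": [[0, 0, -0.366, 238, -37, 0, 88], [0, 0, -0.366, 238, -37, 0, 88], [0, 0, -0.366, 238, -37, 0, 88], [0, 0, -0.366, 238, -37, 0, 88], [0, 0, -0.366, 238, -37, 0, 88]]}}

```text
clock: 1.1
eef_pos: [354.5, -53.3, 263.7]
tcp_rot: [0.0, 0.753, 0.658, 0.0]
contact_force: [1.1, -1.2, -0.4]
opening: 88.0
finger_force: 0.0
```

Request:
{"op": "step_arm", "data": {"plan": [[0, 0, 0, 240, 52, 0, 88], [0, 0, 0, 240, 52, 0, 88], [0, 0, 0, 240, 52, 0, 88], [0, 0, 0, 240, 52, 0, 88], [0, 0, 0, 240, 52, 0, 88]]}}

```text
clock: 1.6
eef_pos: [438.2, 177.7, 263.4]
tcp_rot: [-0.0, 0.753, 0.659, -0.0]
contact_force: [1.2, -2.0, 0.3]
opening: 88.0
finger_force: 0.0
```

Request:
{"op": "step_arm", "data": {"plan": [[0, 0, 0, 66, 17, 103, 88], [0, 0, 0, 66, 17, 103, 88], [0, 0, 0, 66, 17, 103, 88], [0, 0, 0, 66, 17, 103, 88], [0, 0, 0, 66, 17, 103, 88]]}}

```text
clock: 2.1
eef_pos: [463.8, 238.1, 161.1]
tcp_rot: [0.0, 0.753, 0.658, -0.0]
contact_force: [0.7, -0.3, 0.5]
opening: 87.9
finger_force: 0.0
```

```bash
python3 - <<'E'
from h import *
o=robot.get_obs(); print({k:np.round(o[k],3).tolist() for k in("eef_pos","q","clock")})
im=vision.grab_frame("wrist"); cv2.imwrite("pics/w1.png",im[:,:,::-1])
C=cam("wrist",o)
a=1.434; d=np.array([np.cos(a),np.sin(a),0]); n=np.array([-d[1],d[0],0]); c=np.array([464.5,241,36])
print(proj(C,[c+42*s*d+32*t*n for s in(-1,1) for t in(-1,1)]).round(1).tolist())
E
```

```text
{'eef_pos': [463.81, 238.119, 161.117], 'q': [0.247, 0.403, 1.504, -0.0, 1.235, 0.381], 'clock': 2.1}
[[363.2, 276.5], [285.2, 276.2], [366.8, 172.7], [282.5, 172.5]]
```

View pics/w1.png

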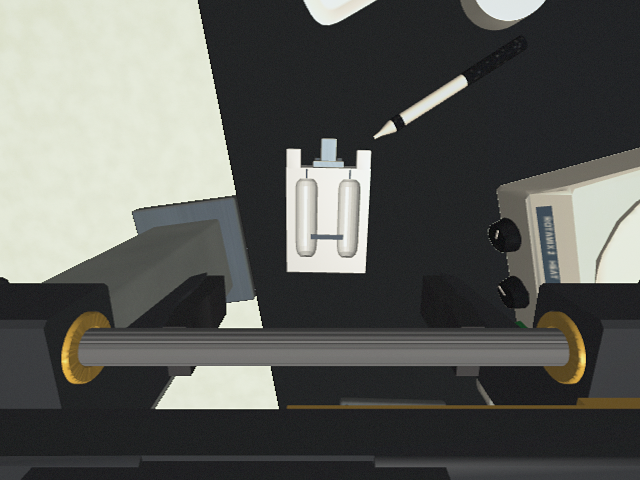

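The wrist view shows the grey half. Its foot corners are at (287,271) and (366,273) and its lug tips at (287,149) and (370,150). The keeper is at (329,150), and the pen tip at (376,138) lies just beyond.

```bash
python3 - <<'E'
from h import *
o=robot.get_obs(); C=cam("wrist",o)
Q=np.array([onz(C,p,36) for p in [(286.5,271.5),(366,273),(286.5,149),(370.5,150)]]); print(Q.round(1).tolist())
f=(Q[0]+Q[1])/2; l=(Q[2]+Q[3])/2; d=(l-f)/np.linalg.norm(l-f); print("len",np.linalg.norm(l-f),"w",np.linalg.norm(Q[1]-Q[0]),np.linalg.norm(Q[3]-Q[2]),"yaw",np.arctan2(d[1],d[0]),"widthyaw",np.arctan2(*(Q[1]-Q[0])[[1,0]]))
c=f+42*d; print("centre",c)
print("pen",onz(C,(376,138),5))
a=1.434; x=np.array([np.cos(a),np.sin(a),0]); R0=Ro.from_matrix(np.c_[x,[x[1],-x[0],0],[0,0,-1]])
th=np.radians(30)
R=R0*Ro.from_euler('y',-th); zt=R.as_matrix()[:,2]; print("tool z",zt)
if zt@x>0: R=R0*Ro.from_euler('y',th); zt=R.as_matrix()[:,2]; print("flip",zt)
g=np.array([c[0],c[1],0])+x*0; g[2]=7+19*np.cos(th); p=g+19*zt
print("pre",tool(o,R,p-70*zt)); print("grasp TCP",p)
E
```

```text
[[429.2, 207.3, 36.0], [493.6, 197.3, 36.0], [444.8, 303.5, 36.0], [507.0, 294.4, 36.0]]
len 97.7116495088826 w 65.19958132426187 62.921943199012446 yaw 1.4217048450807432 widthyaw -0.15493845325131683
centre [467.61264196 243.84996655  36.        ]
pen [516.5012884 302.3116526   5.       ]
tool z [-0.06818504 -0.49532898 -0.8660254 ]
pre [ 2.0000e-03 -5.2400e-01  2.0000e-03  3.1796e+01  2.5910e+00  9.4264e+01]
grasp TCP [466.31712625 234.43871589   7.        ]
```

Request:
{"op": "step_arm", "data": {"plan": [[0, -0.15, 0, 8, 1, 15, 88], [0, -0.3, 0, 16, 2, 30, 88], [0, -0.45, 0, 28, 2.5, 60, 88], [0, -0.524, 0, 32, 2.5, 94, 88], [0, -0.524, 0, 32, 2.5, 94, 88]]}}

```text
clock: 2.65
eef_pos: [469.2, 269.9, 63.5]
tcp_rot: [0.17, 0.726, 0.636, -0.198]
contact_force: [-0.8, -0.7, -0.4]
opening: 88.0
finger_force: 0.0
```

Request:
{"op": "step_arm", "data": {"plan": [[0, 0, -0.01, 0, 0, 20, 88], [0, 0, -0.01, 0, 0, 45, 88], [0, 0, -0.01, 0, 0, 60, 88], [0, 0, -0.01, 0, 0, 70, 88], [0, 0, -0.01, 0, 0, 70, 88]]}}

```text
clock: 3.15
eef_pos: [466.4, 234.0, 7.4]
tcp_rot: [0.169, 0.725, 0.639, -0.195]
contact_force: [0.0, 0.2, 0.1]
opening: 88.0
finger_force: 0.0
```

Request:
{"op": "step_arm", "data": {"plan": [[0, 0, 0, 0, 0, 0, 60], [0, 0, 0, 0, 0, 0, 50], [0, 0, 0, 0, 0, 0, 50], [0, 0, 0, 0, 0, 0, 50], [0, 0, 0, 0, 0, 0, 50]]}}

```text
clock: 3.65
eef_pos: [466.2, 235.4, 6.6]
tcp_rot: [0.17, 0.724, 0.639, -0.195]
contact_force: [0.4, 1.5, 6.5]
opening: 63.9
finger_force: 29.9
```

Request:
{"op": "step_arm", "data": {"plan": [[0, 0, 0, -10, 0, -17, 50], [0, 0, 0, -20, 0, -45, 50], [0, 0, 0, -20, 0, -80, 50], [0, 0, 0, -15, 0, -107, 50], [0, 0, 0, -15, 0, -107, 50]]}}

```text
clock: 4.15
eef_pos: [472.3, 277.3, 108.0]
tcp_rot: [0.17, 0.724, 0.64, -0.193]
contact_force: [0.1, 0.3, -4.8]
opening: 64.3
finger_force: 29.8
```

Request:
{"op": "step_arm", "data": {"plan": [[0, 0.1, 0, 0, 0, 0, 50], [0, 0.24, 0, 0, 0, 0, 50], [0, 0.38, 0, 0, 0, 0, 50], [0, 0.52, 0, 0, 0, 0, 50], [0, 0.65, 0, 0, 0, 0, 50]]}}

```text
clock: 4.65
eef_pos: [470.6, 274.3, 105.1]
tcp_rot: [-0.045, 0.749, 0.659, 0.047]
contact_force: [-0.5, -0.7, -3.4]
opening: 63.9
finger_force: 29.9
```

Request:
{"op": "step_arm", "data": {"plan": [[0, 0.14, 0, 0, 0, 0, 50], [0, 0.28, 0, 0, 0, 0, 50], [0, 0.42, 0, 0, 0, 0, 50], [0, 0.56, 0, 0, 0, 0, 50], [0, 0.68, 0, 0, 0, 0, 50]]}}

```text
clock: 5.15
eef_pos: [470.7, 274.0, 105.1]
tcp_rot: [-0.262, 0.691, 0.606, 0.294]
contact_force: [-1.9, 0.1, -4.0]
opening: 63.7
finger_force: 29.9
```

Request:
{"op": "step_arm", "data": {"plan": [[0, 0.12, 0, 0, 0, 0, 50], [0, 0.24, 0, 0, 0, 0, 50], [0, 0.24, 0, 0, 0, 0, 50], [0, 0.24, 0, 0, 0, 0, 50], [0, 0.24, 0, 0, 0, 0, 50]]}}

```text
clock: 5.65
eef_pos: [471.2, 275.4, 106.1]
tcp_rot: [-0.331, 0.651, 0.573, 0.372]
contact_force: [-0.2, 0.4, -3.4]
opening: 63.8
finger_force: 29.8
```

```bash
python3 - <<'E'
from h import *
o=robot.get_obs(); print({k:np.round(o[k],3).tolist() for k in("eef_pos","q","clock","contact_force","opening")})
print(Rot(o).as_matrix().round(3))
a=vision.grab_frame("wrist"); b=vision.grab_frame("scene")
cv2.imwrite("pics/w2.png",np.hstack([cv2.resize(a,(400,300)),cv2.resize(b[210:390,180:420],(400,300))])[:,:,::-1])
E
```

```text
{'eef_pos': [471.152, 275.399, 106.147], 'q': [-0.129, 0.599, 1.892, 1.227, 1.162, -0.845], 'clock': 5.65, 'contact_force': [-0.212, 0.405, -3.412], 'opening': 63.828}
[[ 0.067  0.992  0.105]
 [ 0.499 -0.124  0.858]
 [ 0.864 -0.005 -0.504]]
```

View pics/w2.png

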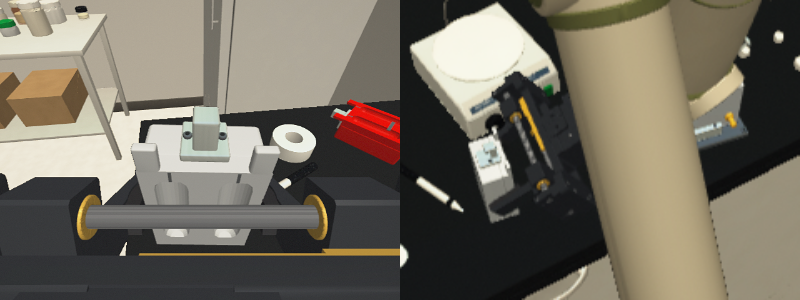

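Request:
{"op": "step_arm", "data": {"plan": [[0, 0, 0, -15, 0, 9, 50], [0, 0, 0, -35, 0, 20, 50], [0, 0, 0, -50, 0, 29, 50], [0, 0, 0, -57, 0, 33, 50], [0, 0, 0, -57, 0, 33, 50]]}}

```text
clock: 6.25
eef_pos: [470.9, 275.5, 40.0]
tcp_rot: [-0.332, 0.651, 0.572, 0.373]
contact_force: [-0.0, 0.3, -4.1]
opening: 64.0
finger_force: 29.8
```

Request:
{"op": "step_arm", "data": {"plan": [[0, 0, 0, -1, 0, 0.6, 50], [0, 0, 0, -2, 0, 1.2, 50], [0, 0, 0, -3, 0, 1.8, 50], [0, 0, 0, -3.5, 0, 2, 50], [0, 0, 0, -3.5, 0, 2, 50]]}}

```text
clock: 6.75
eef_pos: [471.1, 275.2, 36.4]
tcp_rot: [-0.332, 0.651, 0.572, 0.373]
contact_force: [-1.3, -0.3, -4.2]
opening: 63.7
finger_force: 29.8
```

Request:
{"op": "step_arm", "data": {"plan": [[0, 0, 0, -0.9, 0, 0.5, 50], [0, 0, 0, -1.7, 0, 1, 50], [0, 0, 0, -2.6, 0, 1.5, 50], [0, 0, 0, -2.6, 0, 1.5, 50], [0, 0, 0, -2.6, 0, 1.5, 50]]}}

```text
clock: 7.25
eef_pos: [471.0, 275.4, 34.6]
tcp_rot: [-0.333, 0.65, 0.572, 0.374]
contact_force: [-3.5, -3.4, 9.8]
opening: 63.9
finger_force: 29.8
```

Request:
{"op": "step_arm", "data": {"plan": [[0, 0, 0, 0, 0, 0, 70], [0, 0, 0, 0, 0, 0, 88], [0, 0, 0, 0, 0, 0, 88], [0, 0, 0, 0, 0, 0, 88], [0, 0, 0, 0, 0, -5, 88]]}}

```text
clock: 7.75
eef_pos: [470.3, 271.0, 35.7]
tcp_rot: [-0.332, 0.65, 0.572, 0.373]
contact_force: [-0.1, 0.0, 0.0]
opening: 88.3
finger_force: 0.0
```

Request:
{"op": "step_arm", "data": {"plan": [[0, 0, 0, 0, 0, -15, 88], [0, 0, 0, 0, 0, -50, 88], [0, 0, 0, 0, 0, -85, 88], [0, 0, 0, 20, 0, -100, 88], [0, 0, 0, 60, 0, -110, 88]]}}

```text
clock: 8.25
eef_pos: [463.3, 204.3, 142.9]
tcp_rot: [-0.332, 0.652, 0.57, 0.373]
contact_force: [1.1, 0.9, 0.3]
opening: 87.8
finger_force: 0.0
```

Request:
{"op": "step_arm", "data": {"plan": [[0, -0.14, 0, 43, 0, -25, 88], [0, -0.28, 0, 80, 0, -46, 88], [0, -0.42, 0, 80, 0, -46, 88], [0, -0.56, 0, 80, 0, -46, 88], [0, -0.7, 0, 80, 0, -46, 88]]}}

```text
clock: 8.75
eef_pos: [463.5, 205.7, 236.6]
tcp_rot: [-0.113, 0.74, 0.651, 0.128]
contact_force: [0.3, -0.5, 0.1]
opening: 87.9
finger_force: 0.0
```

Request:
{"op": "step_arm", "data": {"plan": [[0, -0.14, 0, 0, 0, 0, 88], [0, -0.28, 0, 0, 0, 0, 88], [0, -0.345, 0, 0, 0, 0, 88], [0, -0.345, 0, 0, 0, 0, 88], [0, -0.345, 0, 0, 0, 0, 88]]}}

```text
clock: 9.25
eef_pos: [463.1, 206.3, 234.8]
tcp_rot: [-0.004, 0.75, 0.661, 0.0]
contact_force: [0.0, 1.0, 0.1]
opening: 88.1
finger_force: 0.0
```

```bash
python3 - <<'E'
from h import *
o=robot.get_obs(); print({k:np.round(o[k],3).tolist() for k in("eef_pos","q","clock","contact_force","opening")})
print(Rot(o).as_matrix().round(3))
a=vision.grab_frame("wrist"); b=vision.grab_frame("top")
cv2.imwrite("pics/w3.png",np.hstack([a,cv2.resize(b[220:320,190:223],(160,480))])[:,:,::-1])
C=cam("wrist",o); x=1.42; n=np.array([np.sin(x),-np.cos(x),0]); d=np.array([np.cos(x),np.sin(x),0])
f=np.array([471-2,259-15-1.0,0])  # guess parting face middle
print(proj(C,[f+32*s*n+[0,0,98] for s in(-1,1)]).round(1).tolist())
E
```

```text
{'eef_pos': [463.111, 206.333, 234.849], 'q': [0.182, 0.309, 1.419, 0.007, 1.417, 0.306], 'clock': 9.25, 'contact_force': [0.001, 0.98, 0.096], 'opening': 88.101}
[[ 0.125  0.992 -0.005]
 [ 0.992 -0.125  0.006]
 [ 0.006 -0.006 -1.   ]]
[[286.6, 181.3], [366.7, 183.4]]
```

View pics/w3.png

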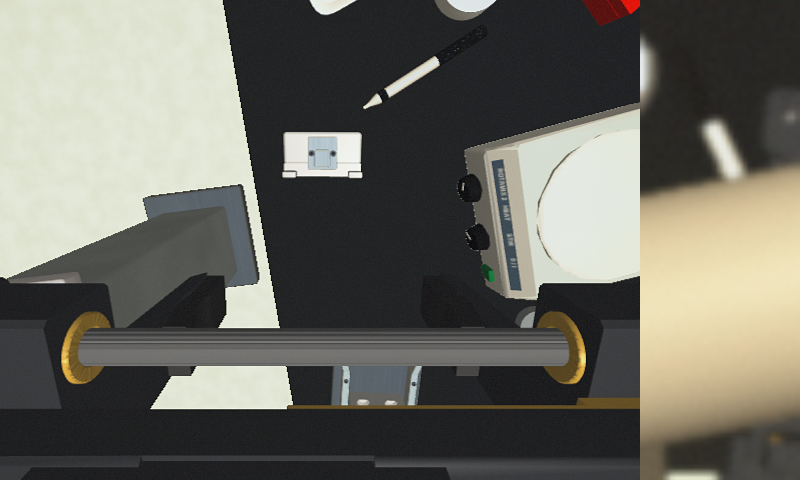

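The half stands upright. Its lug front corners (z 98) are at (282,177) and (362,177), and its back top edge (z 84) runs from (284,132) to (361,132).

```bash
python3 - <<'E'
from h import *
o=robot.get_obs(); C=cam("wrist",o)
a,b=onz(C,(282.5,177.5),98),onz(C,(362,178),98); c,e=onz(C,(284,132),84),onz(C,(361,132),84)
print(a,b,np.linalg.norm(a-b),c,e,np.linalg.norm(c-e)); print("yaws",np.arctan2(*(b-a)[[1,0]]),np.arctan2(*(e-c)[[1,0]]))
m=(a+b+c+e)/4; print("block mid",m, "depth",np.linalg.norm(((a+b)-(c+e))[:2])/2)
ya=-0.14; n=np.array([np.cos(ya),np.sin(ya),0]); R=Ro.from_matrix(np.c_[[-n[1],n[0],0],n,[0,0,-1]])
print(tool(o,R,[m[0],m[1],150]),tool(o,R,[m[0],m[1],49]))
E
```

```text
[434.85196784 250.59530237  98.        ] [497.58766376 242.25792485  98.        ] 63.287276812114285 [439.88509259 285.4943662   84.        ] [501.70665775 277.62851615  84.        ] 62.319960816324276
yaws -0.1321226664897809 -0.12655473384181526
block mid [468.50784549 263.99402739  91.        ] depth 35.431573873760804
[-6.0000e-03 -5.0000e-03  1.3000e-02  5.7969e+01 -1.6770e+00  8.5302e+01] [-6.00000e-03 -5.00000e-03  1.30000e-02  5.74350e+01 -1.10600e+00
  1.86299e+02]
```

Request:
{"op": "step_arm", "data": {"plan": [[-0.006, -0.005, 0, 30, -1, 10, 88], [-0.006, -0.005, 0, 58, -1.5, 30, 88], [-0.006, -0.005, 0, 58, -1.5, 60, 88], [-0.006, -0.005, 0, 58, -1.5, 95, 88], [-0.006, -0.005, 0, 58, -1.5, 110, 88]]}}

```text
clock: 9.85
eef_pos: [467.6, 263.7, 122.6]
tcp_rot: [-0.001, 0.75, 0.661, -0.002]
contact_force: [0.4, 0.4, -1.0]
opening: 87.9
finger_force: 0.0
```

Request:
{"op": "step_arm", "data": {"plan": [[0, 0, 0, 0, 0, 25, 88], [0, 0, 0, 0, 0, 50, 88], [0, 0, 0, 0, 0, 65, 88], [0, 0, 0, 0, 0, 76, 88], [0, 0, 0, 0, 0, 76, 88]]}}

```text
clock: 10.35
eef_pos: [468.4, 263.9, 48.4]
tcp_rot: [0.0, 0.75, 0.661, -0.001]
contact_force: [-0.4, -0.2, 0.8]
opening: 88.1
finger_force: 0.0
```

Request:
{"op": "step_arm", "data": {"plan": [[0, 0, 0, 0, 0, 0, 70], [0, 0, 0, 0, 0, 0, 55], [0, 0, 0, 0, 0, 0, 50], [0, 0, 0, 0, 0, 0, 50], [0, 0, 0, 0, 0, 0, 50]]}}

```text
clock: 10.85
eef_pos: [468.9, 264.7, 50.0]
tcp_rot: [0.001, 0.75, 0.661, 0.0]
contact_force: [-1.5, -0.9, 6.2]
opening: 63.4
finger_force: 30.0
```

```bash
python3 - <<'E'
import cv2
im=cv2.imread("pics/w3.png"); cv2.imwrite("pics/w3c.png",cv2.resize(im[360:410,325:430],(798,380),interpolation=cv2.INTER_CUBIC))
E
```

```text
(no output)
```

View pics/w3c.png

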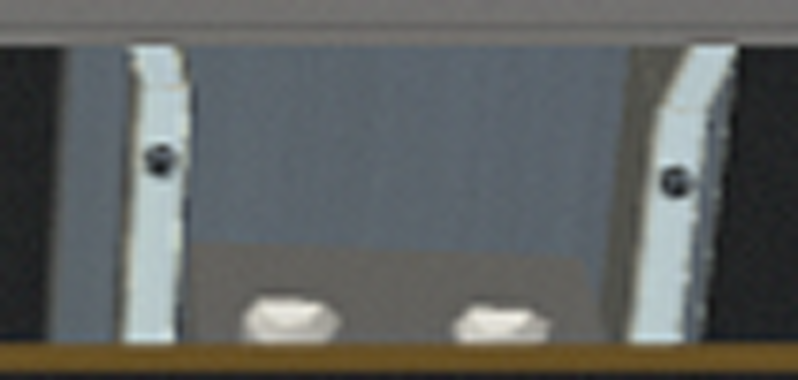

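Request:
{"op": "step_arm", "data": {"plan": [[0, 0, 0, 0, 0, -20, 50], [0, 0, 0, 0, 0, -50, 50], [0, 0, 0, 0, 0, -90, 50], [0, 0, 0, 0, 0, -100, 50], [0, 0, 0, 0, 0, -100, 50]]}}

```text
clock: 11.35
eef_pos: [468.9, 264.8, 149.8]
tcp_rot: [0.001, 0.75, 0.661, 0.001]
contact_force: [-0.5, -0.0, -4.8]
opening: 63.9
finger_force: 30.0
```

The crop shows the rail bends (z 30) at the inner edges (187,88) and (663,103), and the rail edges at the bottom at (177,342) and (630,342). The fixed half's foot line (z 10) ends at its right corner (580,258).

```bash
python3 - <<'E'
from h import *
o={"eef_pos":np.array([463.111,206.333,234.849])}
M=np.array([[.125,.992,-.005],[.992,-.125,.006],[.006,-.006,-1]])
q=Ro.from_matrix(M).as_quat(); o["tcp_rot"]=[q[3],*q[:3]]
C=cam("wrist",o); px=lambda u,v:(325+u/7.6-.43,360+v/7.6-.43)
P={k:onz(C,px(u,v),z) for k,u,v,z in [("bendL",187,88,30),("bendR",663,103,30),("endL",177,342,30),("endR",630,342,30),("foot",580,258,10),("footL",190,243,10),("holeL",160,160,30),("holeR",676,182,30)]}
for k,v in P.items(): print(k,v.round(1))
d=lambda a,b:np.linalg.norm(P[a]-P[b]); print("bend gap (70)",d("bendL","bendR"))
w=P["bendR"]-P["bendL"]; print("yaw of mould y",np.arctan2(w[1],w[0]),"hole",np.arctan2(*(P["holeR"]-P["holeL"])[[1,0]]))
for a,b in(("bendL","endL"),("bendR","endR")): v=P[b]-P[a]; print("rail yaw",np.arctan2(v[1],v[0]))
y=-.155; m=np.array([np.sin(y),-np.cos(y),0]); n=np.array([np.cos(y),np.sin(y),0])
mid=(P["bendL"]+P["bendR"])/2; print("origin from bends",mid+43*m,"from foot",P["foot"]-32*n)
E
```

```text
bendL [467.8  20.4  30. ]
bendR [538.5   9.2  30. ]
endL [461.5 -24.2  30. ]
endR [530.9 -32.6  30. ]
foot [527.3 -32.9  10. ]
footL [465.  -22.5  10. ]
holeL [462.4   8.4  30. ]
holeR [539.6  -4.8  30. ]
bend gap (70) 71.64326001430356
yaw of mould y -0.15734106669804912 hole -0.17024304962610012
rail yaw -1.7117867652064427
rail yaw -1.752963837782873
origin from bends [496.52381854 -27.71384653  30.        ] from foot [495.66439431 -28.00793429  10.        ]
```

Request:
{"op": "step_arm", "data": {"plan": [[0, 0, 0, -20, 5, 0, 50], [0, 0, 0.01, -65, 17, 0, 50], [0, 0, 0.02, -112, 30, 0, 50], [0, 0, 0.031, -160, 42, 0, 50], [0, 0, 0.031, -205, 54, 0, 50]]}}

```text
clock: 11.85
eef_pos: [495.5, 52.7, 147.2]
tcp_rot: [-0.001, 0.76, 0.65, -0.001]
contact_force: [1.2, 0.6, -4.5]
opening: 63.9
finger_force: 30.0
```

```bash
cat >> h.py <<'E'
O=np.array([496.2,-27.9,0]); Y=-.157
m=np.array([np.sin(Y),-np.cos(Y),0]); n=np.array([np.cos(Y),np.sin(Y),0]); k=np.array([0,0,1.])
W=lambda x,y,z:O+x*m+y*n+z*k
RD=Ro.from_matrix(np.c_[-m,n,-k])
def inm(p): p=np.array(p)-O; return np.round([p@m,p@n,p[2]],2)
E
python3 - <<'E'
from h import *
o=robot.get_obs(); print(inm(o["eef_pos"]), tool(o,RD,W(-40.75,0,150)))
E
```

```text
[-79.51 -13.29 147.23] [-3.0000e-03  1.0000e-03  0.0000e+00 -3.8765e+01  1.3264e+01 -2.7770e+00]
```

Request:
{"op": "step_arm", "data": {"plan": [[0, 0, 0, -20, 6, 0, 50], [0, 0, 0, -40, 12, 0, 50], [0, 0, 0, -40, 12, 15, 50], [0, 0, 0, -40, 12, 30, 50], [0, 0, 0, -40, 12, 30, 50]]}}

```text
clock: 12.35
eef_pos: [500.3, 13.3, 116.1]
tcp_rot: [-0.002, 0.76, 0.65, -0.002]
contact_force: [0.3, 0.5, -3.5]
opening: 63.6
finger_force: 30.0
```

```bash
python3 - <<'E'
from h import *
o=robot.get_obs(); print(inm(o["eef_pos"]), tool(o,RD,W(-40.75,0,118)),o["contact_force"])
E
```

```text
[-41.36  -2.39 116.08] [-0.006  0.     0.    -0.613  2.381 -1.938] [ 0.27018664  0.46642464 -3.47256502]
```

Request:
{"op": "step_arm", "data": {"plan": [[-0.006, 0, 0, -0.5, 2.4, 0, 50], [-0.006, 0, 0, -0.5, 2.4, 10, 50], [-0.006, 0, 0, -0.5, 2.4, 20, 50], [-0.006, 0, 0, -0.5, 2.4, 29, 50], [-0.006, 0, 0, -0.5, 2.4, 29, 50]]}}

```text
clock: 12.85
eef_pos: [503.8, 12.4, 89.2]
tcp_rot: [0.002, 0.76, 0.65, 0.001]
contact_force: [-0.4, -0.7, -3.0]
opening: 63.9
finger_force: 30.0
```

Request:
{"op": "step_arm", "data": {"plan": [[0, 0, 0, 0, 0, 5, 50], [0, 0, 0, 0, 0, 10, 50], [0, 0, 0, 0, 0, 15, 50], [0, 0, 0, 0, 0, 20, 50], [0, 0, 0, 0, 0, 22, 50]]}}

```text
clock: 13.35
eef_pos: [504.5, 12.3, 68.1]
tcp_rot: [0.003, 0.76, 0.65, 0.002]
contact_force: [1.1, -0.1, -3.3]
opening: 63.7
finger_force: 30.0
```

```bash
python3 - <<'E'
from h import *
o=robot.get_obs(); print(inm(o["eef_pos"]), tool(o,RD,W(-40.75,0,60)),o["contact_force"],o["moment"])
E
```

```text
[-40.97   1.97  68.07] [ 6.000e-03  1.000e-03  1.000e-03 -2.140e-01 -2.017e+00  8.060e+00] [ 1.13576515 -0.08118859 -3.33993886] [-0.00403444 -0.0799108  -0.0380309 ]
```

Request:
{"op": "step_arm", "data": {"plan": [[0.004, 0, 0, 0, -1.3, 2, 50], [0.004, 0, 0, 0, -1.3, 4, 50], [0.004, 0, 0, 0, -1.3, 6, 50], [0.004, 0, 0, 0, -1.3, 7, 50], [0.004, 0, 0, 0, -1.3, 7, 50]]}}

```text
clock: 13.85
eef_pos: [503.4, 12.4, 61.5]
tcp_rot: [0.001, 0.76, 0.65, 0.001]
contact_force: [-0.8, 0.3, -4.6]
opening: 63.7
finger_force: 30.0
```

Request:
{"op": "step_arm", "data": {"plan": [[0, 0, 0, 0, 0, 0.5, 50], [0, 0, 0, 0, 0, 1, 50], [0, 0, 0, 0, 0, 1, 50], [0, 0, 0, 0, 0, 1, 50], [0, 0, 0, 0, 0, 1, 50]]}}

```text
clock: 14.35
eef_pos: [503.5, 12.4, 60.6]
tcp_rot: [0.001, 0.76, 0.65, 0.001]
contact_force: [0.2, 0.4, -4.6]
opening: 63.8
finger_force: 30.0
```

Request:
{"op": "step_arm", "data": {"plan": [[0, 0, 0, -4, 0, 0, 50], [0, 0, 0, -8, 0, 0, 50], [0, 0, 0, -12, 0, 0, 50], [0, 0, 0, -16, 0, 0, 50], [0, 0, 0, -18, 0, 0, 50]]}}

```text
clock: 14.85
eef_pos: [500.7, -5.9, 60.6]
tcp_rot: [0.001, 0.76, 0.65, 0.001]
contact_force: [-0.2, 0.3, -4.7]
opening: 64.0
finger_force: 30.0
```

Request:
{"op": "step_arm", "data": {"plan": [[0, 0, 0, -0.6, 0, 0.2, 50], [0, 0, 0, -1.2, 0, 0.4, 50], [0, 0, 0, -1.8, 0, 0.6, 50], [0, 0, 0, -2.4, 0, 0.8, 50], [0, 0, 0, -2.4, 0, 0.8, 50]]}}

```text
clock: 15.35
eef_pos: [500.4, -7.6, 60.1]
tcp_rot: [0.001, 0.76, 0.65, 0.001]
contact_force: [-0.2, 2.2, 0.6]
opening: 63.7
finger_force: 30.0
```

```bash
python3 - <<'E'
from h import *
o=robot.get_obs(); print(inm(o["eef_pos"]), tool(o,RD,W(-18.75,0,59.5)),o["contact_force"],o["moment"])
E
```

```text
[-20.72   1.01  60.09] [ 3.000e-03  1.000e-03  1.000e-03 -1.968e+00 -1.011e+00  5.840e-01] [-0.16630825  2.19310498  0.62789123] [ 0.44076004  0.11432137 -0.0877663 ]
```

Request:
{"op": "step_arm", "data": {"plan": [[0, 0, 0, -0.6, 0, 0, 50], [0, 0, 0, -1.2, 0, 0, 50], [0, 0, 0, -1.8, 0, 0, 50], [0, 0, 0, -2.4, 0, 0, 50], [0, 0, 0, -2.4, 0, 0, 50]]}}

```text
clock: 15.85
eef_pos: [500.1, -10.3, 60.1]
tcp_rot: [0.002, 0.76, 0.65, 0.001]
contact_force: [0.2, 3.8, 4.3]
opening: 64.0
finger_force: 30.0
```

Request:
{"op": "step_arm", "data": {"plan": [[0, 0, 0, -0.5, 0, 0, 50], [0, 0, 0, -1, 0, 0, 50], [0, 0, 0, -1.5, 0, 0, 50], [0, 0, 0, -2, 0, 0, 50], [0, 0, 0, -2, 0, 0, 50]]}}

```text
clock: 16.35
eef_pos: [500.1, -10.5, 60.0]
tcp_rot: [0.001, 0.761, 0.649, 0.002]
contact_force: [4.4, 15.0, 4.9]
opening: 63.5
finger_force: 30.0
```

The half is seated: 15 N contact at mid x ≈ -18. I'll release and lift. I'll also fit the lever angle from the first pictures, where the bar centre was at scene (385.4,230.4) and top (374.6,277.1).

Request:
{"op": "step_arm", "data": {"plan": [[0, 0, 0, 0.5, 0, 0, 70], [0, 0, 0, 1, 0, 0, 88], [0, 0, 0, 1, 0, 0, 88], [0, 0, 0, 1, 0, -10, 88], [0, 0, 0, 1, 0, -30, 88]]}}

```text
clock: 16.85
eef_pos: [499.1, -11.2, 89.7]
tcp_rot: [0.0, 0.76, 0.65, -0.0]
contact_force: [-0.6, -0.4, 0.5]
opening: 88.4
finger_force: 0.0
```

Request:
{"op": "step_arm", "data": {"plan": [[0, 0, 0, 0, 0, -40, 88], [0, 0, 0, 0, 0, -80, 88], [0, 0, 0, 20, 0, -120, 88], [0, 0, 0, 40, 0, -140, 88], [0, 0, 0, 40, 0, -140, 88]]}}

```text
clock: 17.35
eef_pos: [506.4, 29.8, 233.2]
tcp_rot: [0.004, 0.76, 0.65, 0.003]
contact_force: [0.8, -0.4, -0.2]
opening: 87.9
finger_force: 0.0
```

```bash
cat >> h.py <<'E'
def latch(phi,link,s=0):
    pin=np.array([30+15*np.cos(phi-.435),111+15*np.sin(phi-.435)])
    bar=pin+(57+s)*np.array([np.cos(phi+link),np.sin(phi+link)])
    tip=np.array([30,111])+[60*np.cos(phi)-7*np.sin(phi),60*np.sin(phi)+7*np.cos(phi)]
    return pin,bar,tip
E
python3 - <<'E'
from h import *
from scipy.optimize import least_squares
S,T=cam("scene"),cam("top")
def r(p):
    _,b,t=latch(*p); X=W(b[0],0,b[1]); return np.r_[proj(S,X)[0]-[385.4,230.4],proj(T,X)[0]-[374.6,277.1]]
for p0 in((.8,0.),(1.1,.1)):
    s=least_squares(r,p0); print(s.x,s.fun.round(2),[v.round(1) for v in latch(*s.x)])
o=robot.get_obs(); print(inm(o["eef_pos"]),o["clock"],o["opening"],tool(o,RD,W(0,0,o["eef_pos"][2])))
a=vision.grab_frame("wrist"); b=vision.grab_frame("scene")
cv2.imwrite("pics/w4.png",np.hstack([a[:,120:520],cv2.resize(b[190:310,300:400],(400,480),interpolation=cv2.INTER_CUBIC)])[:,:,::-1])
E
```

```text
[ 1.2042669  -0.43495121] [ 0.16  0.2  -0.04 -1.06] [array([ 40.8, 121.4]), array([ 81.7, 161.1]), array([ 45. , 169.5])]
[ 1.20426518 -0.43494904] [ 0.16  0.2  -0.04 -1.06] [array([ 40.8, 121.4]), array([ 81.7, 161.1]), array([ 45. , 169.5])]
[-58.56   1.07 233.22] 17.35 87.85676673454142 [ 1.0000e-02  1.0000e-03  3.0000e-03 -5.8552e+01 -1.2240e+00  3.3000e-02]
```

View pics/w4.png

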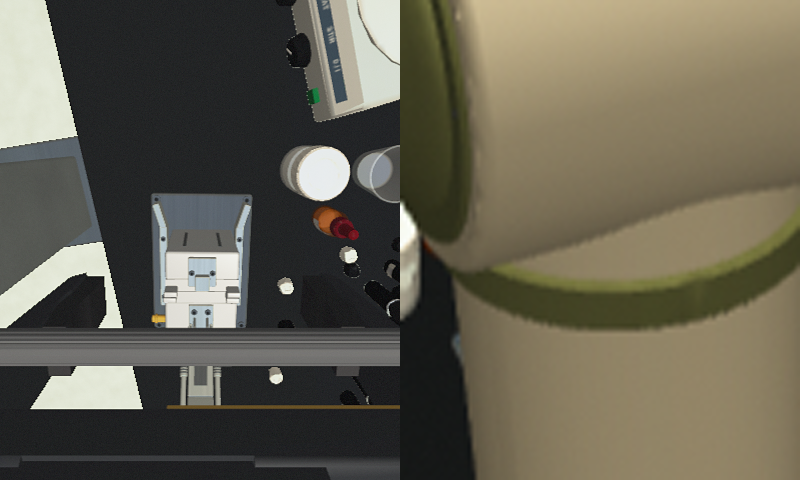

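The half sits square against the fixed half. The bar triangulates to about (80,161) in mould x,z, so the lever is at ≈ 0.9 rad. I'll move over it and look with the wrist camera.

Request:
{"op": "step_arm", "data": {"plan": [[0.005, 0, 0, -30, -1, -10, 60], [0.005, 0, 0, -65, -1, -20, 60], [0.005, 0, 0, -100, -1, -27, 60], [0.005, 0, 0, -100, -1, -27, 60], [0.005, 0, 0, -100, -1, -27, 60]]}}

```text
clock: 17.95
eef_pos: [488.3, -70.8, 255.6]
tcp_rot: [-0.002, 0.761, 0.649, -0.002]
contact_force: [0.4, 0.3, -0.4]
opening: 60.0
finger_force: 0.0
```

```bash
python3 - <<'E'
from h import *
o=robot.get_obs(); print(inm(o["eef_pos"]),o["clock"],o["opening"],tool(o,RD,W(40,0,260)),Rot(o).as_matrix().round(4).tolist(),o["eef_pos"])
a=vision.grab_frame("wrist")
C=cam("wrist",o)
for ph in(.8,.9,1): _,b,t=latch(ph,0); print(ph,b,proj(C,[W(b[0],19,b[1]),W(b[0],-19,b[1]),W(t[0],0,t[1])]).round(1).tolist())
cv2.imwrite("pics/w5.png",cv2.resize(a[200:335,233:413],(800,600),interpolation=cv2.INTER_CUBIC)[:,:,::-1])
E
```

```text
[ 43.62  -1.12 255.62] 17.95 59.97712297097139 [-4.000e-03  0.000e+00 -2.000e-03  3.619e+00  1.095e+00 -4.385e+00] [[0.158, 0.9874, -0.0045], [0.9874, -0.158, 0.0006], [-0.0001, -0.0045, -1.0]] [488.27314724 -70.80617541 255.62004187]
0.8 [ 83.72413885 157.2435366 ] [[351.7, 290.8], [300.9, 290.7], [326.3, 270.2]]
0.9 [ 78.83909168 162.37597587] [[352.4, 287.4], [300.3, 287.4], [326.4, 265.3]]
1 [ 73.46606044 166.99508337] [[353.0, 282.9], [299.8, 282.9], [326.4, 259.6]]
```

View pics/w5.png

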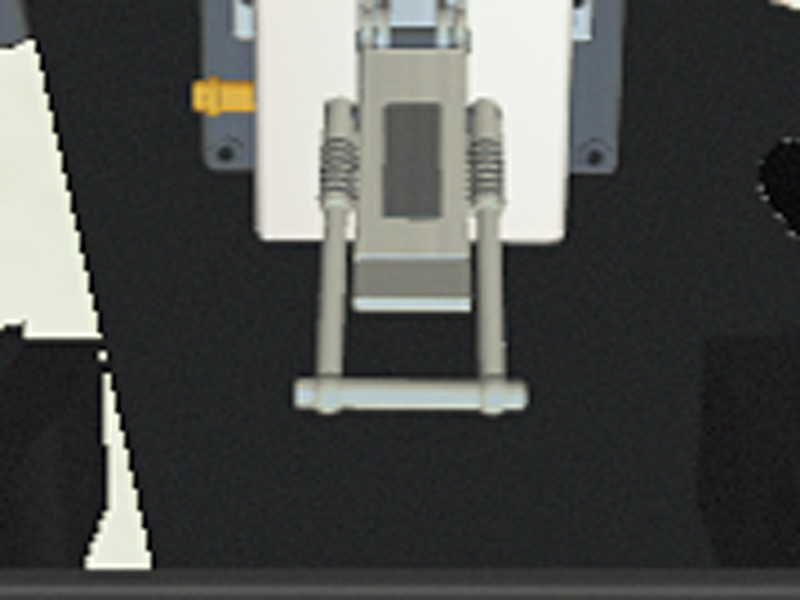

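The bar spans crop (295–527,395), which is pixels (299–352,289). That matches the model at lever ≈ 0.86 rad, bar (81,160.4), y ≈ -0.6. I'll approach with a 10° lean.

Request:
{"op": "step_arm", "data": {"plan": [[-0.004, -0.1, 0, -15, 0.6, 20, 60], [-0.004, -0.175, 0, -30, 0.6, 40, 60], [-0.004, -0.175, 0, -30, 0.6, 52, 60], [-0.004, -0.175, 0, -30, 0.6, 52, 60], [-0.004, -0.175, 0, -30, 0.6, 52, 60]]}}

```text
clock: 18.5
eef_pos: [484.8, -99.1, 204.8]
tcp_rot: [0.057, 0.757, 0.648, -0.066]
contact_force: [-0.2, -0.4, 0.1]
opening: 59.9
finger_force: 0.0
```

```bash
cat >> h.py <<'E'
RT=lambda t:RD*Ro.from_euler('y',-t)
def bar(o,t,b,x,z,y=-.5):
    "row taking the bar (b behind the TCP) to mould x,z with lean t"
    R=RT(t); return tool(o,R,W(x,y,z)+b*R.as_matrix()[:,2])
def barnow(o,b): return inm(o["eef_pos"]-b*Rot(o).as_matrix()[:,2])
E
python3 - <<'E'
from h import *
o=robot.get_obs(); print(inm(o["eef_pos"]),bar(o,.175,6,81,160.4))
E
```

```text
[ 7.2100e+01 -1.2000e-01  2.0485e+02] [ 2.0000e-03  0.0000e+00  2.0000e-03 -1.0050e+00 -4.7400e-01  5.1319e+01]
```

Request:
{"op": "step_arm", "data": {"plan": [[0, 0, 0, -1, -0.5, 15, 60], [0, 0, 0, -1, -0.5, 30, 60], [0, 0, 0, -1, -0.5, 42, 60], [0, 0, 0, -1, -0.5, 51, 60], [0, 0, 0, -1, -0.5, 51, 60]]}}

```text
clock: 19.0
eef_pos: [482.6, -109.4, 154.4]
tcp_rot: [0.057, 0.757, 0.647, -0.066]
contact_force: [-0.2, -0.5, -0.1]
opening: 59.8
finger_force: 0.0
```

```bash
python3 - <<'E'
from h import *
o=robot.get_obs(); print(inm(o["eef_pos"]),bar(o,.175,6,81,160.4),o["contact_force"])
E
```

```text
[ 82.59  -0.67 154.45] [ 0.001  0.     0.001  0.534  0.168 -0.138] [-0.17451627 -0.45234047 -0.08692757]
```

Request:
{"op": "step_arm", "data": {"plan": [[0, 0, 0, 0, 0, 0, 50], [0, 0, 0, 0, 0, 0, 42], [0, 0, 0, 0, 0, 0, 30], [0, 0, 0, 0, 0, 0, 30], [0, 0, 0, 0, 0, 0, 30]]}}

```text
clock: 19.5
eef_pos: [482.9, -109.6, 155.2]
tcp_rot: [0.058, 0.757, 0.647, -0.066]
contact_force: [-0.1, -1.5, 0.9]
opening: 35.0
finger_force: 30.0
```

```bash
python3 - <<'E'
from h import *
o=robot.get_obs(); print(barnow(o,6),o["opening"])
p=np.array([43.7,117.2])
for s in(1.05,1.3,1.55,1.8,2.05,2.3,2.55): b=p+57*np.array([np.cos(s),np.sin(s)]); print(s,b.round(1),bar(o,.175,6,*b))
for b in((-10,140),(-19,132),(-28,124),(-28,118),(-28,112),(-28,108),(-28,104)): print(b,bar(o,.175,6,*b))
E
```

```text
[ 81.68  -0.37 161.07] 35.037659800498595
1.05 [ 72.1 166.6] [ 3.000e-03  1.000e-03  1.000e-03  8.498e+00 -1.240e-01 -7.168e+00]
1.3 [ 58.9 172.1] [ 3.0000e-03  1.0000e-03  1.0000e-03  2.0449e+01 -9.5000e-02 -1.4861e+01]
1.55 [ 44.9 174.2] [ 3.0000e-03  1.0000e-03  1.0000e-03  3.3932e+01 -7.4000e-02 -1.9358e+01]
1.8 [ 30.7 172.7] [ 3.0000e-03  1.0000e-03  1.0000e-03  4.8108e+01 -6.3000e-02 -2.0379e+01]
2.05 [ 17.4 167.8] [ 3.0000e-03  1.0000e-03  1.0000e-03  6.2096e+01 -6.2000e-02 -1.7861e+01]
2.3 [  5.7 159.7] [ 3.0000e-03  1.0000e-03  1.0000e-03  7.5026e+01 -7.1000e-02 -1.1961e+01]
2.55 [ -3.6 149. ] [ 3.0000e-03  1.0000e-03  1.0000e-03  8.6095e+01 -8.9000e-02 -3.0450e+00]
(-10, 140) [ 3.0000e-03  1.0000e-03  1.0000e-03  9.3958e+01 -1.0600e-01  4.6850e+00]
(-19, 132) [ 3.0000e-03  1.0000e-03  1.0000e-03  1.0422e+02 -1.1800e-01  1.0984e+01]
(-28, 124) [ 3.00000e-03  1.00000e-03  1.00000e-03  1.14483e+02 -1.30000e-01
  1.72840e+01]
(-28, 118) [ 3.00000e-03  1.00000e-03  1.00000e-03  1.15534e+02 -1.46000e-01
  2.31910e+01]
(-28, 112) [ 3.00000e-03  1.00000e-03  1.00000e-03  1.16585e+02 -1.62000e-01
  2.90980e+01]
(-28, 108) [ 3.00000e-03  1.00000e-03  1.00000e-03  1.17286e+02 -1.72000e-01
  3.30360e+01]
(-28, 104) [ 3.00000e-03  1.00000e-03  1.00000e-03  1.17987e+02 -1.83000e-01
  3.69740e+01]
```

Request:
{"op": "step_arm", "data": {"plan": [[0, 0, 0, 4, 0, -3.5, 30], [0, 0, 0, 8.5, 0, -7, 30], [0, 0, 0, 14, 0, -11, 30], [0, 0, 0, 20.5, 0, -15, 30], [0, 0, 0, 20.5, 0, -15, 30]]}}

```text
clock: 20.0
eef_pos: [486.6, -85.8, 166.2]
tcp_rot: [0.058, 0.757, 0.648, -0.066]
contact_force: [2.4, -1.8, -0.2]
opening: 34.8
finger_force: 30.0
```

```bash
python3 - <<'E'
from h import *
o=robot.get_obs(); print(barnow(o,6),o["opening"],o["contact_force"],o["moment"],o["finger_force"])
a=vision.grab_frame("wrist"); np.save("w6.npy",a)
b=vision.grab_frame("top"); c=vision.grab_frame("scene")
t=cv2.imread("pics/top0.png")[:,:,::-1]
L=lambda im,w,h:cv2.resize(im,(w,h),interpolation=cv2.INTER_CUBIC)
cv2.imwrite("pics/w6.png",np.vstack([np.hstack([L(b[240:315,300:400],400,300),L(c[190:265,330:430],400,300)]),L(a[225:400,190:460],800,300)])[:,:,::-1])
C=cam("wrist",o); print(proj(C,[W(*(barnow(o,6)+[0,s,0])) for s in(-19,19)]))
# diff between expected bar spot
E
```

```text
[ 57.67  -0.42 172.13] 34.82540472700581 [ 2.41786014 -1.84548665 -0.21388444] [-0.18939391 -0.42879545  0.08373147] 30.00007063150406
[[280.93093632 302.55294913]
 [368.9446081  302.56707275]]
```

```bash
python3 - <<'E'
import numpy as np
a=np.load("w6.npy").mean(2)
for v in range(252,332,3): print(v,"".join("%3d"%(a[v,u]/10) for u in range(256,396,4)))
E
```

```text
252   3  3  3  3  3 13 21 21 21 19 11 12 20 18 17  9  9  9  9  9 18 18 22  9 12 23 22 22 23  3  3  3  3  3  3
255   3  4  3  4  3  3  3  3  3  6 11 11  3 18 18  9  9  9  9  9 18 18  3 10 12  2  3  3  3  3  3  3  3  3  3
258   4  3  3  3  3  3  3  3  3  7 12 10  4 18 17  9  9  9  9  9 18 18  3 10 12  6  3  3  3  3  3  3  3  3  3
261   3  3  3  3  3  3  3  3  4  7 12 10  5 18 17  9  9  9  9  9 18 18  3  9 12  8  4  4  3  3  4  3  4  3  3
264   3  3  4  3  3  3  3  3  3  9 12  8  5 18 18  9 10  9  9  9 18 18  3  8 11 10  3  3  3  3  4  4  3  4  3
267   3  3  3  3  3  3  3  3  3 10 12  7  6 18 18  9  9  9  9  9 18 18  3  7 11 11  3  3  3  3  3  3  3  3  3
270   3  3  3  3  4  3  3  3  3 10 12  4  6 18 17 11 11 11 11 11 18 18  3  6 11 11  3  3  3  3  3  3  3  3  3
273   3  3  3  3  3  3  3  3  3 10 12  3  7 18 17 17 17 17 18 18 18 18  3  6 11 12  3  3  3  3  3  3  3  3  3
276   3  3  3  3  2  2  2  3  3 11 12  3  8 18 17 17 17 17 18 18 17 18  3  5 11 12  3  3  3  3  3  2  3  3  2
279   3  3  3  3  3  2  3  3  3 10 12  3  8 18 17 17 18 17 18 18 17 18  2  4 11 12  3  3  2  3  2  2  3  3  3

[... 1169 characters left out ...]
3  3  3  3  3  3  2  2  3  2  3  2  3  3
315   3  2  3  3  3  3  3  3  3  3  4  3  3  4  3  3  3  3  3  3  3  3  3  3  3  3  3  2  2  2  2  3  2  3  2
318   2  3  3  2  3  3  3  3  3  3  3  3  3  3  3  3  3  3  3  3  3  3  3  3  3  3  3  2  2  2  3  3  2  2  3
321   2  3  3  2  3  3  3  3  3  3  3  3  3  3  3  3  3  3  3  3  3  3  3  3  3  3  3  2  2  2  2  2  2  3  3
324   3  2  3  2  3  3  3  3  3  3  3  3  3  3  3  3  3  3  4  3  3  3  3  3  3  3  3  3  2  2  2  2  3  2  2
327   6  6  6  6  3  3  3  4  3  4  4  4  3  3  3  3  3  4  3  3  3  3  3  3  3  3 15  3  3  3  3  7  7  6  7
330   5  5  5  5  5  5  5  5  5  5  5  5  5  5  5  5  5  5  5  5  5  5  5  5  5  5  5  5  5  5  5  5  5  5  5
```

The bar is seen between the fingers at (283–365,300), where it should be, so it is held. I'll swing it over.

Request:
{"op": "step_arm", "data": {"plan": [[0, 0, 0, 7, 0, -2.5, 30], [0, 0, 0, 13.5, 0, -4.5, 30], [0, 0, 0, 20.5, 0, -5.2, 30], [0, 0, 0, 27.5, 0, -5.5, 30], [0, 0, 0, 27.5, 0, -5.5, 30]]}}

```text
clock: 20.65
eef_pos: [490.8, -58.4, 166.5]
tcp_rot: [0.058, 0.757, 0.648, -0.066]
contact_force: [4.0, -2.9, -2.0]
opening: 34.8
finger_force: 30.0
```

Request:
{"op": "step_arm", "data": {"plan": [[0, 0, 0, 7, 0, 1, 30], [0, 0, 0, 14, 0, 2.5, 30], [0, 0, 0, 20.5, 0, 5, 30], [0, 0, 0, 27, 0, 8.5, 30], [0, 0, 0, 27, 0, 8.5, 30]]}}

```text
clock: 21.15
eef_pos: [494.8, -33.8, 153.0]
tcp_rot: [0.058, 0.757, 0.648, -0.066]
contact_force: [4.2, -3.1, -1.7]
opening: 35.0
finger_force: 30.0
```

```bash
python3 - <<'E'
from h import *
o=robot.get_obs(); print(barnow(o,6),o["opening"],o["contact_force"],o["moment"],o["finger_force"])
for b in((-3.6,149),(-10,140),(-19,132),(-28,124),(-28,112),(-28,104)): print(b,bar(o,.175,6,*b))
E
```

```text
[  4.99  -0.51 158.92] 34.9840887109526 [ 4.20614469 -3.13229249 -1.73587026] [-0.56964825 -0.73789873  0.09929627] 29.99980330467224
(-3.6, 149) [ 2.0000e-03  1.0000e-03  1.0000e-03  1.0203e+01 -5.0000e-03  8.2580e+00]
(-10, 140) [ 2.0000e-03  1.0000e-03  1.0000e-03  1.8080e+01 -1.0000e-02  1.5999e+01]
(-19, 132) [ 2.0000e-03  1.0000e-03  1.0000e-03  2.8342e+01 -9.0000e-03  2.2300e+01]
(-28, 124) [ 2.0000e-03  1.0000e-03  1.0000e-03  3.8603e+01 -8.0000e-03  2.8601e+01]
(-28, 112) [ 2.0000e-03  1.0000e-03  1.0000e-03  4.0704e+01 -3.1000e-02  4.0415e+01]
(-28, 104) [ 2.0000e-03  1.0000e-03  1.0000e-03  4.2105e+01 -4.7000e-02  4.8292e+01]
```

Request:
{"op": "step_arm", "data": {"plan": [[0, 0, 0, 5, 0, 4, 30], [0, 0, 0, 10, 0, 8.5, 30], [0, 0, 0, 18, 0, 16, 30], [0, 0, 0, 23, 0, 19, 30], [0, 0, 0, 28.5, 0, 22.5, 30]]}}

```text
clock: 21.65
eef_pos: [498.6, -10.7, 126.1]
tcp_rot: [0.058, 0.757, 0.647, -0.066]
contact_force: [3.7, -6.3, 0.6]
opening: 35.0
finger_force: 30.0
```

Request:
{"op": "step_arm", "data": {"plan": [[0, 0, 0, 5, 0, 3, 30], [0, 0, 0, 10, 0, 6, 30], [0, 0, 0, 10.5, 0, 9, 30], [0, 0, 0, 11, 0, 12, 30], [0, 0, 0, 11, 0, 12, 30]]}}

```text
clock: 22.15
eef_pos: [500.0, -1.9, 112.4]
tcp_rot: [0.058, 0.757, 0.647, -0.066]
contact_force: [5.0, -1.9, 1.1]
opening: 35.2
finger_force: 30.0
```

```bash
python3 - <<'E'
from h import *
o=robot.get_obs(); print(barnow(o,6),o["opening"],o["contact_force"],o["moment"],o["finger_force"])
for b in((-28,118),(-28,112),(-28,104)): print(b,bar(o,.175,6,*b))
a=vision.grab_frame("wrist").mean(2); C=cam("wrist",o); print(proj(C,[W(*(barnow(o,6)+[0,s,0])) for s in(-19,19)]), proj(C,[W(-22,-6,116),W(-22,6,116)]))
for v in range(258,332,3): print(v,"".join("%3d"%(a[v,u]/10) for u in range(256,396,4)))
E
```

```text
[-27.35  -0.35 118.32] 35.16693547927241 [ 5.00885042 -1.89539023  1.06535101] [-0.24860204 -0.83307758  0.14950928] 30.000145733356476
(-28, 118) [ 0.003  0.     0.001  0.697 -0.167  0.198]
(-28, 112) [ 3.000e-03  0.000e+00  1.000e-03  1.744e+00 -1.810e-01  6.105e+00]
(-28, 104) [ 3.0000e-03  0.0000e+00  1.0000e-03  3.1400e+00 -2.0100e-01  1.3983e+01]
[[280.92140804 302.59144622]
 [368.93564204 302.53821322]] [[312.14310657 309.46527383]
 [339.16146542 309.44733606]]
258  10 10 17 19 19 19 19 19 19 19 19 19 19 19 19 19 19 19 19 19 19 19 19 18 18 18 18 18 18 18 18 18 18 16  9
261  10 10 18 21 21 21 21 21 21 21 21 21 21 21 21 21 21 21 21 21 21 22 22 21 22 22 22 22 22 22 22 22 22 21  9
264   9 10 18 22 22 22 22 22 22 22 22 22 22 22 22 22 22 22 22 22 22 22 22 23 22 22 22 22 23 22 23 23 23 22  9
267   9 10 18 22 22 22 22 22 22 22 22 22  9 10 10 10 10  9 10 10 10 10 10  9 23 22 22 22 22 22 23 22 23 21  9
270   9 10 18 22 22 22 22 22 22 22 22 22 18 18 18 19 18 18 18 18 18 18 17 18 21 22 22 22 22 22 22 23 23 21  8
273   9 10  5 22 22 22 22 22 22 22 22 22 19 20 19 20 19 19 20 20 20 20 19 20 
[... 1422 characters left out ...]
6 19 20 13 19 18  2  2  2  2  3  3  3  3
315   2  2  3  3  3  3  3  5 22 18 19 20 22 22 22 19 19 19 19 19 19 18 22 22 14 19 18  2  2  2  3  2  3  2  3
318   2  3  2  3  3  3  3  9 22 18 19 19 22 22 22 19 20 19 19 19 19 16 19 19 12 19 18  2  2  3  2  2  2  2  3
321   2  3  3  2  3  3  3 10 22 18 19 20 21 21 22 19 19 19 19 19 19 18 22 21 12 19 18  5  3  3  2  3  3  3  2
324   3  2  2  2  3  3  3 12 22 17 19 20 21 21 22 19 20 19 19 19 19 20 21 21 11 19 18 12  2  3  2  2  3  2  3
327   6  6  6  6  3  3  2 12 18 15 16 17 19 19 19 16 16 17 16 16 16 16 19 19 10 16 15 17  3  3  3  7  7  7  7
330   5  5  5  5  5  5  5  5  5  5  5  5  5  5  5  5  5  5  5  5  5  5  5  5  5  5  5  5  5  5  5  5  5  5  5
```

Request:
{"op": "step_arm", "data": {"plan": [[0, 0, 0, 1.3, 0, 1, 30], [0, 0, 0, 1.8, 0, 3, 30], [0, 0, 0, 2.5, 0, 6, 30], [0, 0, 0, 3, 0, 9, 30], [0, 0, 0, 3, 0, 9, 30]]}}

```text
clock: 22.7
eef_pos: [500.1, -0.7, 103.0]
tcp_rot: [0.058, 0.757, 0.647, -0.066]
contact_force: [5.0, -1.8, 2.4]
opening: 34.8
finger_force: 30.0
```

Request:
{"op": "step_arm", "data": {"plan": [[0, 0, 0, 0.2, 0, 1, 30], [0, 0, 0, 0.4, 0, 2, 30], [0, 0, 0, 0.6, 0, 3.5, 30], [0, 0, 0, 0.8, 0, 4.5, 30], [0, 0, 0, 0.8, 0, 4.5, 30]]}}

```text
clock: 23.2
eef_pos: [500.1, -0.6, 98.6]
tcp_rot: [0.058, 0.757, 0.647, -0.066]
contact_force: [4.8, -2.5, 1.6]
opening: 35.0
finger_force: 30.0
```

```bash
python3 - <<'E'
from h import *
o=robot.get_obs(); print(barnow(o,6),o["opening"],o["contact_force"],o["moment"],o["finger_force"])
for b in((-20,103),): print(b,bar(o,.175,6,*b))
a=vision.grab_frame("wrist").mean(2)
for v in range(264,332,4): print(v,"".join("%3d"%(a[v,u]/10) for u in range(272,380,4)))
E
```

```text
[-28.58  -0.39 104.54] 34.980883207988725 [ 4.83721829 -2.4597429   1.61627766] [-0.40048508 -0.81634173  0.10427271] 30.0002583861351
(-20, 103) [ 2.000e-03  1.000e-03  1.000e-03 -8.173e+00 -1.370e-01  3.017e+00]
264  11 10 11 11 11 11 11 11 11 11 11 11 11 11 11 11 11 11 11 11 11 11 11 11 11 11 11
268  11 11 11 11 11 11 10 11 11 11 11 11 11 11 11 11 11 11 11 11 11 11 11 11 10 10 11
272  13 13 13 12 12 12 12 12 12 12 12 12 12 12 12 12 11 12 11 11 11 11 11 11 11 11 11
276   3  3  3 15 20 20 20 20 20 20 20 20 20 20 20 20 20 20 20 20 20 20 20  2  3  3  3
280   3  3  2 15 22 22 22 22 22 22 22 22 22 22 22 22 22 22 22 22 22 22 22  1  2  3  3
284   3  3  3 15 22 22 22 21  9  9 10 10 10  9  9 10 10 10 10 10 13 22 22  1  2  3  3
288   3  3  3 14 22 21 22 19 18 18 18 18 17 18 18 17 18 17 17 17 17 22 22  2  3  2  2
292   2  3  3 14 22 22 22 20 19 20 19 19 19 19 20 19 20 20 19 20 20 22 22  2  2  2  3
296   3  3  3 10 10 11 12 10 10 10  9 10 10  9  9  9  9  9 12 12  9 11 11  3  2  3  3
300   3  3  3 19 18 17 18 18 18 18 18 18 18 18 17 17 17 17 17 17 16 17 17 11  3  2  2
304   3  3  3 20 19 18 19 19 19 20 20 20 20 20 20 20 20 20 20 20 19 19 19 13  2  2  3
308   3  3  3  7 22 17 18 20 20 10 19 20 19 19 20 20 20 20 19 18 17 18 19  2  2  2  2
312   3  4  3  5 22 18 19 20  9  9  9 19 19 19 20 20 20 19 10 10 18 18 19  2  2  2  2
316   3  3  3 15 22 18 19 20 11  3 16 20 19 20 20 20 20 20  5  6 14 19 18  2  2  3  3
320   3  3  3 22 22 18 19 21 19 20 19 10 10 10 10 10 10 18 19 20 13 19 18  1  2  3  2
324   3  3  2 22 22 18 19 21 19 19 20  9 10 10 10 10 10 11 19 20 12 18 18 19  3  3  3
328   5  5  5  6  6  6  6  6  6  6  6  5  5  5  5  5  5  5  6  6  5  6  6  6  5  5  5
```

Request:
{"op": "step_arm", "data": {"plan": [[0, 0, 0, -1.5, 0, 0.6, 30], [0, 0, 0, -3, 0, 1.2, 30], [0, 0, 0, -5, 0, 1.8, 30], [0, 0, 0, -7, 0, 2.4, 30], [0, 0, 0, -8, 0, 2.6, 30]]}}

```text
clock: 23.75
eef_pos: [498.8, -8.4, 97.3]
tcp_rot: [0.057, 0.757, 0.647, -0.065]
contact_force: [5.4, 1.8, 0.2]
opening: 34.5
finger_force: 30.0
```

Request:
{"op": "step_arm", "data": {"plan": [[0, 0, 0, -0.6, 0, 0, 30], [0, 0, 0, -1.2, 0, 0, 30], [0, 0, 0, -1.6, 0, 0.2, 30], [0, 0, 0, -1.6, 0, 0.2, 30], [0, 0, 0, -1.6, 0, 0.2, 30]]}}

```text
clock: 24.25
eef_pos: [498.6, -10.0, 97.5]
tcp_rot: [0.058, 0.757, 0.647, -0.066]
contact_force: [4.9, 2.0, 0.2]
opening: 35.0
finger_force: 30.0
```

```bash
python3 - <<'E'
from h import *
o=robot.get_obs(); print(barnow(o,6),o["opening"],o["contact_force"],o["moment"],o["finger_force"])
E
```

```text
[-19.13  -0.46 103.36] 34.951526464408616 [4.91205394 1.96024748 0.22092175] [ 0.15875499 -0.8866626   0.08204856] 30.000112652778625
```

Request:
{"op": "step_arm", "data": {"plan": [[0, 0, 0, 0, 0, 0, 45], [0, 0, 0, 0, 0, 0, 60], [0, 0, 0, 0, 0, 0, 60], [0, 0, 0, 0, 0, -10, 60], [0, 0, 0, 0, 0, -30, 60]]}}

```text
clock: 24.75
eef_pos: [498.2, -5.0, 126.9]
tcp_rot: [0.056, 0.757, 0.647, -0.067]
contact_force: [-0.3, -0.4, -0.0]
opening: 60.1
finger_force: 0.0
```

Request:
{"op": "step_arm", "data": {"plan": [[0, 0.05, 0, 5, 0, -25, 60], [0, 0.1, 0, 10, 0, -50, 40], [0, 0.175, 0, 15, 0, -75, 10], [0, 0.175, 0, 15, 0, -75, 0], [0, 0.175, 0, 15, 0, -75, 0]]}}

```text
clock: 25.25
eef_pos: [503.0, 22.1, 198.5]
tcp_rot: [0.001, 0.76, 0.65, -0.0]
contact_force: [-0.1, 0.7, -0.4]
opening: 29.9
finger_force: 0.0
```

```bash
python3 - <<'E'
from h import *
o=robot.get_obs(); print(inm(o["eef_pos"]),o["opening"],o["contact_force"],o["clock"],tool(o,RD,W(-10,0,152)))
a=vision.grab_frame("wrist"); b=vision.grab_frame("scene")
C=cam("wrist",o); print(proj(C,[W(-18.5,0,102.5),W(-22,0,116)]).round(0).tolist())
cv2.imwrite("pics/w7.png",np.hstack([cv2.resize(a[180:345,213:433],(800,600),interpolation=cv2.INTER_CUBIC)])[:,:,::-1])
E
```

```text
[-50.49  -1.09 198.5 ] 29.852338188827662 [-0.14480368  0.6920373  -0.40564525] 25.25 [ 2.0000e-03  2.0000e-03  1.0000e-03 -4.0400e+01  9.7000e-01  4.6575e+01]
[[325.0, 282.0], [326.0, 284.0]]
```

View pics/w7.png

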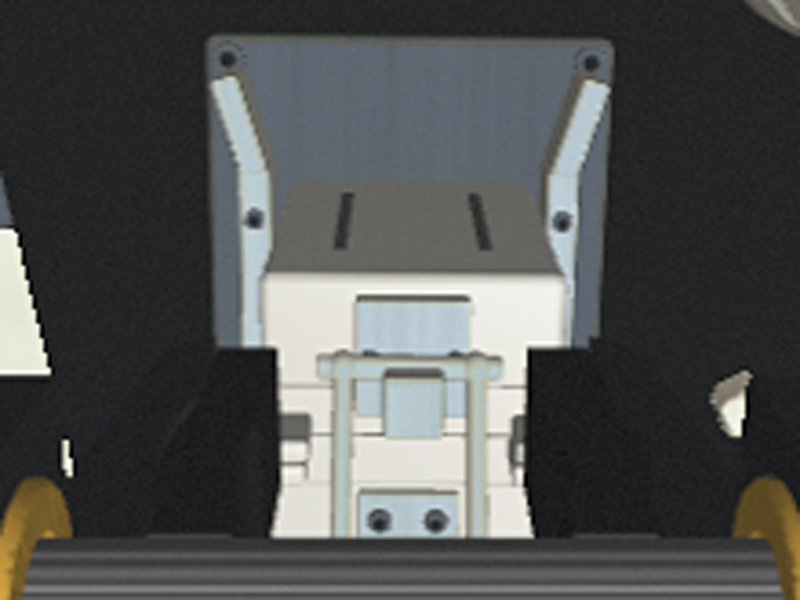

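The last view shows the bar at crop (410,365), lying behind and under the nose (385–445,370–435). Its position matches the projected seat, so it is hooked. Next I'll push the lever over with closed fingers.

Request:
{"op": "step_arm", "data": {"plan": [[0, 0, 0, 0, 1, 0, 0], [0, 0, 0, -15, 1, 15, 0], [0, 0, 0, -30, 1, 30, 0], [0, 0, 0, -40, 1, 46, 0], [0, 0, 0, -40, 1, 46, 0]]}}

```text
clock: 25.85
eef_pos: [497.2, -17.9, 150.3]
tcp_rot: [-0.001, 0.76, 0.649, -0.001]
contact_force: [-0.7, 0.2, -0.2]
opening: 0.5
finger_force: 0.0
```

```bash
python3 - <<'E'
from h import *
o=robot.get_obs(); print(inm(o["eef_pos"]),o["opening"],o["contact_force"],o["clock"])
for p in np.arange(1.8,-.01,-.15):
    x=30+48*np.cos(p)-6*np.sin(p); z=111+48*np.sin(p)+6*np.cos(p); r=tool(o,RD,W(x-9,0,min(z,152))); print(round(p,2),r[3:])
E
```

```text
[-10.02  -0.6  150.31] 0.5018894179736109 [-0.71142175  0.2498312  -0.16786142] 25.85
1.8 [-14.269   0.599  -1.683]
1.65 [-21.239   0.601  -1.678]
1.5 [-28.428   0.603  -1.674]
1.35 [-35.676   0.605  -1.669]
1.2 [-42.819   0.607  -1.664]
1.05 [-49.696   0.608  -1.66 ]
0.9 [-56.155   0.61   -1.656]
0.75 [-62.046   0.623   2.239]
0.6 [-67.24    0.64    7.297]
0.45 [-71.62    0.658  13.073]
0.3 [-75.087   0.678  19.439]
0.15 [-77.564   0.699  26.252]
0.0 [-78.995   0.72   33.359]
```

Request:
{"op": "step_arm", "data": {"plan": [[0, 0, 0, -7, 0.5, 0, 0], [0, 0, 0, -14, 0.5, 0, 0], [0, 0, 0, -21, 0.5, 0, 0], [0, 0, 0, -28, 0.5, 0, 0], [0, 0, 0, -35, 0.5, 0, 0]]}}

```text
clock: 26.35
eef_pos: [493.4, -52.4, 152.8]
tcp_rot: [0.001, 0.76, 0.65, 0.001]
contact_force: [1.1, 3.8, -0.1]
opening: 0.3
finger_force: 2.0
```

Request:
{"op": "step_arm", "data": {"plan": [[0, 0, 0, -5, 0, 0, 0], [0, 0, 0, -10, 0, 0, 0], [0, 0, 0, -15, 0, 0, 0], [0, 0, 0, -20, 0, 0, 0], [0, 0, 0, -20, 0, 0, 0]]}}

```text
clock: 26.85
eef_pos: [490.1, -72.5, 152.5]
tcp_rot: [0.001, 0.76, 0.65, 0.0]
contact_force: [-0.0, 0.8, 0.0]
opening: 0.5
finger_force: 0.5
```

```bash
python3 - <<'E'
from h import *
o=robot.get_obs(); print(inm(o["eef_pos"]),o["opening"],o["contact_force"],o["clock"])
for p in (.9,.8,.7,.6,.5,.4,.3,.2,.1,0):
    x=30+48*np.cos(p)-6*np.sin(p); z=111+48*np.sin(p)+6*np.cos(p); r=tool(o,RD,W(x-9,0,min(z,152))); print(round(p,2),r[3:])
E
```

```text
[ 45.05   0.93 152.48] 0.4983909136378876 [-0.00570328  0.82423057  0.03836715] 26.85
0.9 [-1.082 -0.933  0.483]
0.8 [-5.08  -0.939  2.875]
0.7 [-8.785 -0.947  5.982]
0.6 [-12.161  -0.955   9.443]
0.5 [-15.175  -0.963  13.224]
0.4 [-17.796  -0.972  17.287]
0.3 [-19.999  -0.981  21.592]
0.2 [-21.761  -0.99   26.095]
0.1 [-23.065  -0.999  30.751]
0 [-23.897  -1.008  35.514]
```

Request:
{"op": "step_arm", "data": {"plan": [[0, 0, 0, -5, -0.9, 3, 0], [0, 0, 0, -8.8, -0.9, 6, 0], [0, 0, 0, -12, -0.9, 9.5, 0], [0, 0, 0, -15, -0.9, 13, 0], [0, 0, 0, -15, -0.9, 13, 0]]}}

```text
clock: 27.35
eef_pos: [486.7, -87.0, 138.9]
tcp_rot: [0.001, 0.76, 0.65, -0.0]
contact_force: [0.5, -0.1, -0.3]
opening: 0.4
finger_force: 0.0
```

Request:
{"op": "step_arm", "data": {"plan": [[0, 0, 0, -2.6, 0, 4, 0], [0, 0, 0, -5, 0, 8.5, 0], [0, 0, 0, -6.5, 0, 13, 0], [0, 0, 0, -8, 0, 17.5, 0], [0, 0, 0, -8, 0, 19, 0]]}}

```text
clock: 27.85
eef_pos: [485.6, -94.5, 119.9]
tcp_rot: [0.001, 0.76, 0.65, 0.0]
contact_force: [0.0, 0.9, 0.3]
opening: 0.0
finger_force: 0.0
```

```bash
python3 - <<'E'
from h import *
o=robot.get_obs(); print(inm(o["eef_pos"]),o["opening"],o["contact_force"],o["clock"])
E
```

```text
[ 6.7450e+01 -4.0000e-02  1.1988e+02] 0.024680603851317814 [0.02812322 0.94877587 0.339549  ] 27.85
```

Request:
{"op": "step_arm", "data": {"plan": [[0, 0, 0, -2, 0, 1, 0], [0, 0, 0, -3, 0, 2, 0], [0, 0, 0, -3, 0, 3, 0], [0, 0, 0, -3, 0, 4, 0], [0, 0, 0, -3, 0, 5, 0]]}}

```text
clock: 28.35
eef_pos: [485.6, -97.6, 117.0]
tcp_rot: [0.002, 0.76, 0.65, 0.001]
contact_force: [-7.5, 1.8, 24.7]
opening: 0.5
finger_force: 12.1
```

Request:
{"op": "step_arm", "data": {"plan": [[0, 0, 0, 0, 0, -10, 0], [0, 0, 0, 0, 0, -40, 0], [0, 0, 0, 20, 0, -75, 0], [0, 0, 0, 60, 0, -82, 0], [0, 0, 0, 65, 0, -82, 0]]}}

```text
clock: 28.85
eef_pos: [495.8, -30.6, 199.2]
tcp_rot: [0.002, 0.759, 0.651, 0.002]
contact_force: [-0.0, 0.0, -0.8]
opening: 0.3
finger_force: 0.0
```

Request:
{"op": "step_arm", "data": {"plan": [[0, 0, 0, 30, 0, 0, 0], [0, 0, 0, 55, -1, 0, 0], [0, 0, 0, 55, -1, 0, 0], [0, 0, 0, 55, -1, 0, 0], [0, 0, 0, 55, -1, 0, 0]]}}

```text
clock: 29.35
eef_pos: [502.8, 20.4, 197.2]
tcp_rot: [0.001, 0.76, 0.65, 0.0]
contact_force: [0.6, -0.3, -0.4]
opening: 0.6
finger_force: 0.0
```

```bash
python3 - <<'E'
from h import *
o=robot.get_obs(); print(inm(o["eef_pos"]),o["contact_force"],o["clock"])
a=vision.grab_frame("wrist"); cv2.imwrite("pics/w8.png",a[:,:,::-1]); g=a.mean(2); C=cam("wrist",o)
print(proj(C,[W(-18.5,s,102.5) for s in(-18,18)]+[W(-22,0,116),W(0,0,94)]).round(1).tolist())
old=cv2.imread("pics/w7.png").mean(2); old=cv2.resize(old,(220,165),interpolation=cv2.INTER_AREA)
for v in range(258,330,2): print(v,"".join("%3d"%(g[v,u]/10) for u in range(292,360,3)),"  |","".join("%3d"%(old[v-180,u-213]/10) for u in range(292,360,3)))
E
```

```text
[-48.76  -1.06 197.18] [ 0.58390784 -0.3493907  -0.38317399] 29.35
[[300.8, 280.2], [350.1, 280.1], [325.6, 282.8], [325.3, 298.5]]
258  22 22 22 22 22 23 23 23 23 23 23 23 23 23 23 23 24 23 23 23 23 23 23   |  22 22 22 22 22 23 23 23 23 23 23 23 23 23 23 23 23 23 23 23 23 23 23
260  22 22 22 22 22 22 21  9  9  8  9  9  9  9  9  9  9 24 23 23 23 23 23   |  22 22 22 22 22 22 23 22 22 22 23 23 23 23 23 23 23 23 23 23 23 23 23
262  22 22 22 22 22 22 18 20 19 19 19 19 19 19 19 19 19 21 23 23 23 23 23   |  22 22 22 22 22 22 20 11 11 11 10 10 10 10  9  9  9 23 23 23 23 23 23
264  22 22 22 22 22 22 18 19 19 19 19 20 19 20 20 19 20 22 23 23 23 23 23   |  22 22 22 22 22 22 18 20 19 20 19 20 20 20 20 20 20 22 23 23 23 23 23
266  22 22 22 22 22 22 18 20 19 20 19 19 19 20 19 19 20 22 23 23 23 23 23   |  22 22 22 22 22 22 18 20 19 19 19 19 19 20 19 19 20 21 23 23 23 23 23
268  22 22 22 22 22 22 18 20 19 20 19 19 19 20 19 19 20 21 23 23 23 23 23   |  22 22 22 22 22 22 18 20 19 19 19 19 19 20 20 19 20 23 23 23 23 23 23
270  22 22 22 22 22 22 18 19 19 19 19 19 19 20 20 19 20 21 23 23 23 23 23   |  2
[... 3659 characters left out ...]
2  2  2  2  3  3  2  3  3  5  6  9   |  22 22 22 22 15 18 20 19  9 15 19 19 20 11 14 19 20 18 16 22 22 22 10
322   8  5  3  2  2  2  2  2  2  2  7  2  2  3  2  3  2  3  3  3  5  6  9   |  22 22 22 22 14 18 20 17  8  9 19 19 20  9  9 19 20 18 17 22 22 22 18
324   8  4  3  3  3  2  2  2  3  2  7  2  3  2  2  2  2  3  2  2  6  6  9   |  22 22 22 22 14 18 20 18  3  9 19 19 20  5  7 19 20 18 17 22 22 22 20
326  10  5  3  3  3  4  3  3  3  3  7  3  3  3  3  3  3  3  3  3  6  6 10   |  22 22 22 22 15 19 20 20 15 17 19 19 20 15 16 19 21 18 18 23 23 23 21
328   6  5  5  5  5  5  5  5  5  5  5  5  5  5  5  5  5  5  5  5  5  6 11   |   7  7  7  7  6  6  7  6  7  6  6  6  6  6  7  6  6  6  6  7  7  7  7
```

The closed fingers block the view. I'll open them and compare again.

Request:
{"op": "step_arm", "data": {"plan": [[0, 0, 0, 0, 0, 0, 60], [0, 0, 0, 0, 0, 0, 80], [0, 0, 0, 0, 0, 0, 80], [0, 0, 0, 0, 0, 0, 80], [0, 0, 0, 0, 0, 0, 80]]}}

```text
clock: 29.9
eef_pos: [502.8, 21.4, 197.4]
tcp_rot: [0.001, 0.76, 0.65, 0.0]
contact_force: [-0.1, -0.4, -0.0]
opening: 38.1
finger_force: 0.0
```

```bash
python3 - <<'E'
from h import *
o=robot.get_obs(); print(inm(o["eef_pos"]),o["clock"])
a=vision.grab_frame("wrist"); cv2.imwrite("pics/w9.png",a[:,:,::-1]); g=a.mean(2); C=cam("wrist",o)
print(proj(C,[W(-18.5,s,102.5) for s in(-18,18)]+[W(-22,0,116),W(0,0,94)]).round(1).tolist())
for v in range(258,330,2): print(v,"".join("%3d"%(g[v,u]/10) for u in range(286,366,3)))
E
```

```text
[-49.69  -1.13 197.4 ] 29.9
[[300.8, 281.3], [350.0, 281.3], [325.6, 284.0], [325.2, 299.6]]
258  21 22 22 23 23 23 23 23 23 23 23 23 23 23 23 23 23 23 23 23 23 23 23 23 23 23 23
260  21 22 22 22 22 22 22 22 23 21 21 21 21 21 21 21 24 24 24 23 23 23 23 23 23 23 23
262  21 22 22 22 22 22 22 22 21 15 14 14 13 12 12 11 11 10 10 22 23 23 23 23 23 23 23
264  21 22 22 22 22 22 22 22 18 20 19 20 19 20 20 20 20 19 20 22 23 23 23 23 23 23 23
266  21 22 22 22 22 22 22 22 18 19 19 20 19 19 19 20 19 19 20 22 23 23 23 23 23 23 23
268  20 22 22 22 22 22 22 22 17 19 19 20 19 19 19 20 19 19 20 21 23 23 23 23 23 23 23
270  20 22 22 22 22 22 22 22 17 19 19 19 19 19 19 20 19 19 20 21 23 23 23 23 23 23 23
272  20 22 22 22 22 22 22 22 18 19 19 20 19 19 19 20 19 19 20 21 23 23 23 23 23 23 23
274  20 22 22 22 22 22 22 22 17 20 19 19 19 19 19 20 19 19 20 23 23 23 23 23 23 23 23
276  20 22 22 22 22 22 22 22 18 12 17 19 19 19 19 20 20 15 18 23 23 23 23 23 23 23 23
278  20 22 22 22 22 19 13 11 12  8  9 20 20 20 20 20 19  9 10 10 18 23 23 23 23 23 23
280  20 22 22 22 22 16 14 17 16 16 16 16 16 16 15 15 14 14 13
[... 1388 characters left out ...]
 20 22 22 23
314  20 22 22 22 22 22 17 19 19 12 12 16 16 16 16 16 16 17 20 19 21 22 22 22 22 22 21
316  20 22 22 22 22 22 17 19 18 19 18 19 18 18 18 18 18 18 21 19 20 22 22 22 22 22 21
318  20 22 22 22 22 22 17 19 18 19 19 19 19 19 20 19 20 19 21 19 20 22 22 22 22 23 20
320  20 22 22 22 22 22 17 19 18 20  6 15 19 19 20 10 12 19 17 19 19 22 22 22 22 22 19
322  20 22 22 22 22 22 17 19 18 17  9  9 19 19 20  9 10 19 17 19 21 22 22 22 22 22 19
324  20 21 22 22 22 22 17 19 18 18  3  9 19 19 20  5  6 19 17 19 21 22 22 22 22 22 18
326  20 22 22 22 22 22 17 19 18 20 16 20 19 19 20 15 17 19 18 19 22 23 23 23 23 23 18
328   6  6  6  6  6  6  5  6  5  6  6  6  6  6  6  6  6  6  5  6  6  6  6  6  6  6  6
```

The bar is against the stem: row 282, with 281 expected for the seat. The arms now lie flat, so it is hooked and tight. One numeric check of the lever from above.

Request:
{"op": "step_arm", "data": {"plan": [[0, 0, 0, -10, 0, -30, 80], [0, 0, 0, -50, 0, -58, 80], [0, 0, 0, -90, 0, -58, 80], [0, 0, 0, -93, 0, -58, 80], [0, 0, 0, -93, 0, -58, 80]]}}

```text
clock: 30.45
eef_pos: [488.1, -70.9, 255.3]
tcp_rot: [0.001, 0.761, 0.649, 0.0]
contact_force: [0.7, 0.8, -0.3]
opening: 79.7
finger_force: 0.0
```

```bash
python3 - <<'E'
from h import *
o=robot.get_obs(); print(inm(o["eef_pos"]),o["clock"],o["contact_force"])
a=vision.grab_frame("wrist"); g=a.mean(2); C=cam("wrist",o)
for ph in(0,.1,.2,.4): t=latch(ph,0)[2]; print(ph,proj(C,[W(t[0],-9.5,t[1]),W(t[0],9.5,t[1])]).round(1).tolist())
print("block edge",proj(C,[W(76,0,94)]))
for v in range(240,330,2): print(v,"".join("%3d"%(g[v,u]/10) for u in range(286,366,4)))
E
```

```text
[ 43.71  -1.24 255.33] 30.45 [ 0.69671032  0.77354626 -0.25580474]
0 [[314.1, 279.0], [336.3, 279.0]]
0.1 [[314.0, 280.6], [336.5, 280.5]]
0.2 [[313.8, 281.4], [336.8, 281.4]]
0.4 [[313.4, 281.0], [337.4, 280.9]]
block edge [[325.01815902 254.91619375]]
240   3 18 22 22 22 23 23 18 17 10 10 14 19 23 23 23 23 23 21  3
242   3 18 22 22 22 22 23 18 17 10 10 14 19 23 23 23 23 23 20  3
244   3 18 22 22 22 22 23 18 17 10 10 14 19 23 23 23 23 23 20  3
246   3 17 22 22 22 22 23 19 17 10 10 15 19 23 23 23 23 23 19  3
248   3 17 22 22 22 22 23 19 17 10 10 15 19 23 23 23 23 23 19  3
250   3 17 22 22 22 22 22 18 17 10 10 14 19 23 23 23 23 23 18  3
252   3 13 22 22 23 23 23 19 17 10 10 14 19 23 23 23 23 24 19  3
254   3  3  5  6  6  6  8 19 17 10 10 15 19 10 11 11 11 14  4  3
256   3  3  3  3  3  3  3 19 17 10 10 15 19  3  3  3  3  3  3  3
258   3  3  3  3  3  3  3 19 17 10 10 15 19  3  3  3  3  3  3  3
260   3  3  3  3  3  3  3 19 16  9  9 15 20  3  3  3  3  3  3  3
262   3  3  3  3  3  3  3 19 19 19 19 19 20  3  3  3  3  3  3  3
264   3  3  3  3  4  3  3 19 19 19 19 19 20  3  3  3  3  2  3  3
2
[... 1378 characters left out ...]
 3  3  3  3  3  3  3  3  3  3  3  3  3  4  3  3  3
310   3  3  3  3  3  3  3  3  3  3  3  4  3  3  3  3  3  3  3  3
312   3  3  3  3  3  3  3  3  3  3  3  3  3  3  3  3  3  3  3  3
314   3  3  3  3  3  3  3  3  3  3  3  3  3  3  3  3  3  3  3  3
316   3  3  3  3  3  3  3  3  3  3  3  3  3  3  3  3  3  3  3  3
318   3  3  3  3  3  3  3  3  3  3  3  3  3  3  3  3  3  4  3  3
320   3  3  3  3  3  3  3  4  3  3  3  3  3  3  3  3  3  3  3  3
322   3  3  3  3  3  3  3  3  3  3  3  3  3  3  3  3  3  3  3  3
324   3  3  3  3  3  3  3  3  3  3  3  3  3  3  3  3  3  3  3  3
326   3  3  3  3  3  3  3  3  3  4  3  3  3  3  3  3  3  3  3  3
328   5  5  5  5  5  5  5  5  5  5  5  5  5  5  5  5  5  5  5  5
```

The 25 N press stopped at z = 117 mm, which is exactly the closed lever's upper face. The loop is in its seat and the arm is clear, so I'll hand in.

```bash
python3 -c "
from cell import robot; print(robot.sign_off())"
```

```text
the job is handed in; nothing more can be done
None
```

I closed the mould and handed the job in at about 30 s: loose half seated against the fixed half, loop hooked under the keeper nose, lever pressed flat, bystanders not touched. The lever's final angle could not be read from the camera, so "fully home" rests on a 25 N press that stopped at z = 117 mm, the closed height, and on the loop bar still showing in its seat afterwards.

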